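# Refill the sugar jar and stir sticks at the coffee counter

## Task

Top up the coffee counter: lift the scoop over the funnel and pour all its sugar lumps through the funnel, which stays on the jar meanwhile, into the jar. Then put the emptied scoop back on the black mat and stand the funnel upright on the mat beside it, and stand every stir stick end-down in the compartments of the holder. Leave the tumbler, the bowl and the timer where they are.

Things in the scene. Friction and masses are not known exactly. Their poses are not given: they have to be found in the camera images.
- jar: Clear round jar with a cork foot, 84 mm outside and 76 mm inside diameter, 110 mm tall, inner floor 6 mm up; fixed to the table. Origin: centre of its underside, z up.
- funnel: Loose steel funnel (150 g), starts on the jar. Spout 66 mm outside, 60 mm inside diameter, 28 mm tall; cone above it widens to a 144 mm mouth at 75 mm height. Lugs at 28 mm height rest on the jar's rim. It also stands alone on its spout. Origin: centre of the spout's lower end (82 mm up when on the jar), z up. A flat upright handle sticks out radially along its -x, at first towards the robot.
- funnel_grip (a point): Middle of the funnel's black handle (50 mm long, 10 mm thick, from 50 to 78 mm height, 69 to 119 mm from the axis): 97 mm from the axis along the funnel's -x, 64 mm above the spout's lower end. Pinch it across its thickness, along the funnel's y.
- scoop: Loose steel scoop (200 g), starts on the mat with the lumps in it: flat tray 120 mm long (x), 80 mm wide (y), floor 4 mm thick, side and back walls up to 40 mm height, open at the front, its -x end. A flat black upright handle, 10 mm thick, runs lengthwise over its middle from x = -25 to 60 mm, between heights 58 and 100 mm. Origin: centre of its underside, z up.
- scoop_lip (a point): Middle of the scoop's open front edge, at the top of its floor: 60 mm along the scoop's -x, 4 mm up. Lumps leave the scoop here; they begin to slide at a tilt of about 27 to 36 degrees.
- scoop_grip (a point): Grip point in the scoop's handle, near over the centre of mass: 5 mm along the scoop's +x from its origin, 80 mm up. The handle is pinched across its 10 mm thickness, along the scoop's y.
- mat: Black rubber bar mat, 160 mm (x) by 290 mm (y), 6 mm thick, fixed to the table on the robot's left or right. Origin: centre of its underside. Room for the scoop and the funnel side by side along y.
- board: Wooden board 180 mm (x) by 290 mm (y), 6 mm thick, fixed to the table on the other side from the mat; the stir sticks lie on it side by side, roughly along its x. Origin: centre of its underside.
- holder: Aluminium stick holder, fixed to the table: two upright twin tubes on a foot of 76 (x) by 96 mm (y), 90 mm tall, floor 6 mm up, walls 4 mm. Four open-topped compartments, each 32 by 32 mm and open to the full depth, centred at x = -18 or 18 mm and y = -28 or 28 mm; between the tubes a 20 mm gap where no stick belongs. Origin: centre of its underside, z up.
- lump0: Brown sugar lump, block 22 x 20 x 18 mm, 12 g; starts in the scoop. Origin: its centre. May be absent.
- lump1: Brown sugar lump, block 22 x 20 x 18 mm, 12 g; starts in the scoop. Origin: its centre. May be absent.
- lump2: Brown sugar lump, block 22 x 20 x 18 mm, 12 g; starts in the scoop. Origin: its centre. May be absent.
- lump3: Brown sugar lump, block 22 x 20 x 18 mm, 12 g; starts in the scoop. Origin: its centre. May be absent.
- lump4: Brown sugar lump, block 22 x 20 x 18 mm, 12 g; starts in the scoop. Origin: its centre. May be absent.
- lump5: Brown sugar lump, block 22 x 20 x 18 mm, 12 g; starts in the scoop. Origin: its centre. May be absent.
- stick0: Wooden stir stick, square bar 150 mm long (along its x), 16 x 16 mm, 35 g, with a thin dark band near one end; starts lying on the board. Either end may be down. Origin: its centre. May be absent.
- stick1: Wooden stir stick, square bar 150 mm long (along its x), 16 x 16 mm, 35 g, with a thin dark band near one end; starts lying on the board. Either end may be down. Origin: its centre. May be absent.
- stick2: Wooden stir stick, square bar 150 mm long (along its x), 16 x 16 mm, 35 g, with a thin dark band near one end; starts lying on the board. Either end may be down. Origin: its centre. May be absent.
- stick3: Wooden stir stick, square bar 150 mm long (along its x), 16 x 16 mm, 35 g, with a thin dark band near one end; starts lying on the board. Either end may be down. Origin: its centre. May be absent.
- tumbler: Clear tumbler, 76 mm mouth diameter, 100 mm tall, loose; a bystander. Origin: centre of its underside.
- bowl: Black cupping bowl, 96 mm mouth diameter, 65 mm tall, loose; a bystander. Origin: centre of its underside.
- timer: Flat white kitchen timer, 70 x 95 x 18 mm, loose; a bystander. Origin: centre of its underside.
Things that resemble listed ones, but are neither listed nor needed, are in the scene too. What is shaped like the stick3 but grey or yellow is not meant.

How it is judged (in metres and radians):
On the way, in this order (a step that is already met when the one before it is completed fails the run):
1. the scoop's open front edge is brought above the mouth of the funnel, which sits on the jar (horizontal distance between scoop_lip and jar below 0.1 m and height (world z) of scoop_lip above 0.155 m and horizontal distance between funnel and jar below 0.015 m and z of funnel in the frame of jar between 0.072 and 0.095 m), for 0.1 s.
2. all sugar lumps lie in the jar while the funnel is still on it (horizontal distance between each of lump0, lump1, lump2, lump3, lump4, lump5 and jar below 0.04 m and z of lump0 in the frame of jar between 0 and 0.085 m and z of lump1 in the frame of jar between 0 and 0.085 m and z of lump2 in the frame of jar between 0 and 0.085 m and z of lump3 in the frame of jar between 0 and 0.085 m and z of lump4 in the frame of jar between 0 and 0.085 m and z of lump5 in the frame of jar between 0 and 0.085 m and horizontal distance between funnel and jar below 0.015 m and z of funnel in the frame of jar between 0.072 and 0.095 m), for 0.2 s.
At the end, for the whole second after the job is handed in: All lumps are in the jar; scoop and funnel (spout down) stand upright (0.15 rad) at rest on the mat, centres inside it by 20 and 10 mm; every stick stands on end in a compartment of the holder, within 0.4 rad of upright, its centre 50 to 100 mm up (horizontal distance between each of lump0, lump1, lump2, lump3, lump4, lump5 and jar below 0.04 m and z of lump0 in the frame of jar between 0 and 0.085 m and z of lump1 in the frame of jar between 0 and 0.085 m and z of lump2 in the frame of jar between 0 and 0.085 m and z of lump3 in the frame of jar between 0 and 0.085 m and z of lump4 in the frame of jar between 0 and 0.085 m and z of lump5 in the frame of jar between 0 and 0.085 m and x of scoop in the frame of mat between -0.06 and 0.06 m and y of scoop in the frame of mat between -0.125 and 0.125 m and z of scoop in the frame of mat between 0 and 0.012 m and angle between each of scoop, funnel's own z axis and vertical below 0.15 rad and linear speed of each of scoop, funnel below 0.03 m/s and x of funnel in the frame of mat between -0.07 and 0.07 m and y of funnel in the frame of mat between -0.135 and 0.135 m and z of funnel in the frame of mat between 0 and 0.012 m and x of stick0 in the frame of holder between -0.038 and 0.038 m and y of stick0 in the frame of holder between -0.048 and 0.048 m and (y of stick0 in the frame of holder above 0.014 m or y of stick0 in the frame of holder below -0.014 m) and z of stick0 in the frame of holder between 0.05 and 0.1 m and angle between the x axis of each of stick0, stick1, stick2, stick3 and the z axis of holder, either way round below 0.4 rad and x of stick1 in the frame of holder between -0.038 and 0.038 m and y of stick1 in the frame of holder between -0.048 and 0.048 m and (y of stick1 in the frame of holder above 0.014 m or y of stick1 in the frame of holder below -0.014 m) and z of stick1 in the frame of holder between 0.05 and 0.1 m and x of stick2 in the frame of holder between -0.038 and 0.038 m and y of stick2 in the frame of holder between -0.048 and 0.048 m and (y of stick2 in the frame of holder above 0.014 m or y of stick2 in the frame of holder below -0.014 m) and z of stick2 in the frame of holder between 0.05 and 0.1 m and x of stick3 in the frame of holder between -0.038 and 0.038 m and y of stick3 in the frame of holder between -0.048 and 0.048 m and (y of stick3 in the frame of holder above 0.014 m or y of stick3 in the frame of holder below -0.014 m) and z of stick3 in the frame of holder between 0.05 and 0.1 m); the robot touches nothing.
It fails at once if the tumbler is moved by more than 30 mm or tipped (distance of tumbler from where it was at the start of the episode above 0.03 m or angle between tumbler's own z axis and vertical above 0.5 rad).
It fails at once if the bowl is moved by more than 30 mm or tipped (distance of bowl from where it was at the start of the episode above 0.03 m or angle between bowl's own z axis and vertical above 0.5 rad).
It fails at once if the timer is moved by more than 30 mm or tipped (distance of timer from where it was at the start of the episode above 0.03 m or angle between timer's own z axis and vertical above 0.5 rad).
Of lump0, lump1, lump2, lump3, lump4, lump5 only 4 to 6 are there at a start; the rules pass over those that are not, and their reading is None.
Of stick0, stick1, stick2, stick3 only 3 to 4 are there at a start; the rules pass over those that are not, and their reading is None.
At some moment in a run one of stick0, stick1, stick2, stick3 may be knocked a few centimetres aside while the robot is not near it.
It also fails if it takes over 210 s, if anything falls off the work surface, if the arm or the gripper's body presses on something with over 40 N, if the wrist force passes 120 N, or if a joint passes its speed limit or range.

## Robot

A 7-joint arm with a two-finger parallel gripper is mounted at the origin on the work surface. World frame = base frame: x ahead of the robot, y to its left, z up, the work surface at z = 0. Lengths are in m, angles in degrees, forces in N, time in s.
With the tool pointing down it reaches from about 0.425 to 0.875 m from the base axis. Payload 4.7 kg.
Tool frame: the origin (TCP) lies at the centre of the arm's flange, where the gripper is bolted on; the fingertips stand 182 mm ahead of it and the grasp point (between the pads) lies 164 mm ahead of it (env.grip_depth is the distance from the TCP to the grasp point, in m); z points along the fingers, y is the line along which they close (so a half turn about z gives the same grasp; the last joint's range is limited). The gripper opens to 87 mm and grips with 3 to 60 N. Pads are 19 mm wide; open, the fingers measure 117 mm over their backs; the gripper's body (75 mm by 190 mm) begins 51 mm behind the grasp point.
Start: joints at [-62.332, 18.392, -4.016, 83.108, 1.295, 78.541, -3.26], TCP at [0.294, 0.58, 0.405] pointing down, gripper open.
Joint ranges: [-163.93, 163.93], [-17.29, 119.83], [-79.2, 71.16], [3.27, 140.29], [-89.18, 269.18], [5.43, 117.66], [-154.24, 154.24]. Speed limits (degrees/s): [147.25, 147.25, 180, 180, 180, 180, 180].

## Interface

Orientations are given as [roll, pitch, yaw] about the fixed x, y, z axes, in that order (R = Rz(yaw) Ry(pitch) Rx(roll)).
In Python, from cell import env gives the robot as it stands. The module is installed in compiled form; this text tells all that it offers.
- The arm moves only by the tool send_rows, never from a script. Its arguments are lists of equal length, an entry for each row: "xyz": the shift along the tool's x, y, z in m, a list of three; "rotation": the turn, a rotation vector about the tool's x, y, z in rad, a list of three; "jaw": the opening, from 0 (shut) to 1 (fully open). A call has 1 to 20 rows; each row shifts and turns the commanded pose from where the row before left it, along the tool's axes as they then stand; what a row does not reach is not made up. A row lasts 1/10 s, in which the tool goes at most 50 mm and 8.59 degrees, less where a joint would pass 70% of its speed; a pose out of reach is approached as far as the arm can. A call is refused whole if a number of a shift passes 0.05 or a number of a turn 0.15, either way. A call with a gripper value outside its range is refused whole. The fingers move at their own pace and stop on an object; "newtons" is the grip in N (left out, the last holds). Time passes only in rows, so rows that do not move let the fingers close. It gives the time, the measured TCP pose, the force, the opening and the grip force at its end, in the units of the state.
- env.get_obs(): the state, without advancing time (a new reading comes with each control period).
- env.read_camera(name): name is "side" or "top"; returns a dict with "image" (400x640x3 uint8, blue, green, red), "fx", "fy", "cx", "cy" (pixels), "distortion" ([k1, k2, p1, p2, k3] as OpenCV has them; the pictures are not rectified), "R" (3x3) and "t" (3): a world point X has camera coordinates R X + t. Camera axes: x right, y down, z forward; pixel columns grow to the right and rows downward; lengths in m; the calibration is good to about 2 mm. A picture is of the moment at which its call begins. There is no depth.
- env.sign_off(): hands the job in; it is judged then, once.
The state is a dict: "time_s": time; "qpos": joint angles; "joint_velocities": joint speeds; "effort": joint torques, N m; "tool_pos": TCP position; "tool_rot": TCP orientation; "force": force on the tool from outside, world axes, zero at the start; "wrist_torque": the same for the moment, N m; "grip_width": finger opening in m; "grasp_force": force on a finger pad.
Only numpy, scipy, OpenCV 4.12 (cv2) and the standard library are available. Lean on these libraries where they do the work, as an engineer would, in place of code of your own. Each camera call takes 0.05 s, during which the arm holds its last target. There are 200 camera calls.

## Working session

There is one attempt and no reset: what is moved stays moved. The work goes in short steps, Python scripts to look and compute and a tool call to move; the robot and the scene stay as the last step left them, time stands still between calls to the robot, and variables do not carry over. Pictures are saved under pics/ and viewed, at most 14 in all, crops included, and the job is handed in when it is done.

Besides the shell and the picture viewer there is one more tool, called after ">>>" in YAML: its name, and indented under it one key for each argument. send_rows: Moves the arm, as the interface text tells. Its arguments: {"type":"object","properties":{"xyz":{"type":"array"},"rotation":{"type":"array"},"jaw":{"type":"array"},"newtons":{"type":"number"}},"required":["xyz","rotation","jaw"]}

```bash
mkdir -p pics; python3 - <<'E'
from cell import env
import cv2
print({k:v for k,v in env.get_obs().items()}, env.grip_depth)
for n in ("top","side"):
    c=env.read_camera(n); cv2.imwrite(f"pics/{n}0.png",c["image"])
    print(n,{k:v for k,v in c.items() if k!="image"})
E
```

```text
{'time_s': 0.0, 'qpos': array([-62.33286511,  18.43973283,  -4.01546782,  83.17636377,
         1.29669836,  78.54070133,  -3.25929302]), 'joint_velocities': array([ 0.07965575, -0.03893779,  0.05456033, -0.00782672,  0.08728937,
       -0.03248591,  0.06945894]), 'effort': array([ 1.76070921e-04, -4.91286206e+01, -4.04068977e-01, -3.12524056e+01,
       -6.39024074e-02,  4.38190112e-02,  1.87051978e-04]), 'tool_pos': array([0.29360964, 0.57967118, 0.40364074]), 'tool_rot': array([-1.79888542e+02,  7.50529905e-03,  1.53143640e+02]), 'force': array([0.37642819, 0.06169729, 0.19510468]), 'wrist_torque': array([ 0.07282245,  0.0015798 , -0.01126921]), 'grasp_force': 0.0, 'grip_width': 0.08686573634441466} 0.1635
top {'fx': 458.14811526504843, 'fy': 458.14811526504843, 'cx': 323.4950006539976, 'cy': 194.48744613341884, 'distortion': array([0.01307783, 0.        , 0.        , 0.        , 0.        ]), 'R': array([[ 0.00604815, -0.99996707,  0.00541178],
       [-0.99207623, -0.0066794 , -0.12545975],
       [ 0.12549176, -0.0046101 , -0.99208395]]), 't': array([0.075034  , 0.55173761, 1.25811179])}
side {'fx': 432.46295234888987, 'fy': 432.46295234888987, 'cx': 322.45912880198773, 'cy': 201.70951741767843, 'distortion': array([-0.02557407,  0.        ,  0.        ,  0.        ,  0.        ]), 'R': array([[ 0.99870992, -0.04809408, -0.01629301],
       [-0.04168335, -0.59322726, -0.80395517],
       [ 0.02900003,  0.80359715, -0.59446667]]), 't': array([-0.50780557,  0.17127223,  1.26582192])}
```

```bash
python3 -c "
import cv2
for n in ('top','side'):
    i=cv2.imread(f'pics/{n}0.png'); cv2.imwrite(f'pics/{n}0b.png',cv2.resize(i,(800,500),interpolation=2))"
```

```text
(no output)
```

View pics/top0b.png

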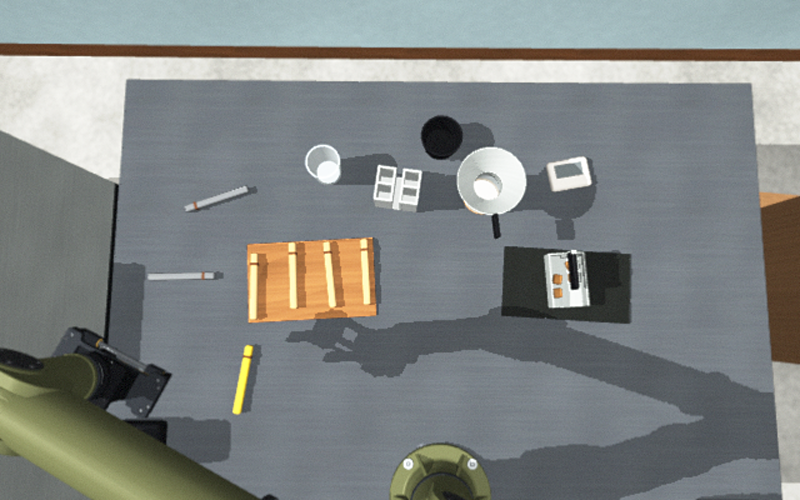

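View pics/side0b.png

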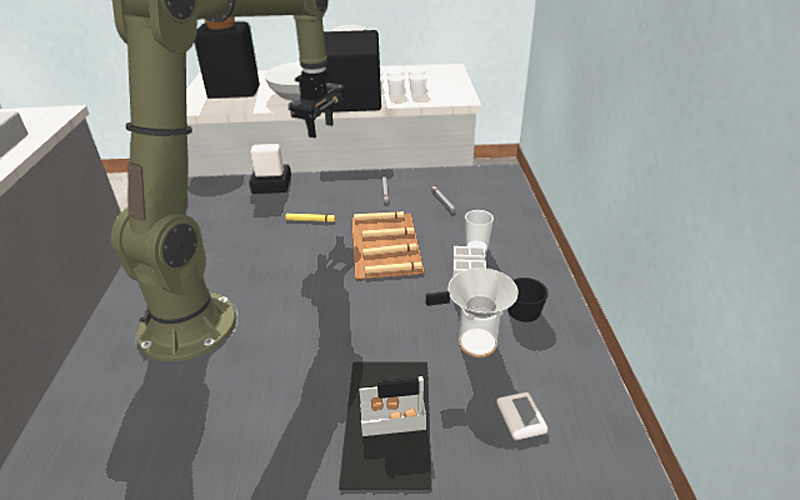

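```bash
cat > h.py <<'E'
import cv2, numpy as np
from scipy.optimize import least_squares
from cell import env
def cell(img,x0,y0,s=4,w=400,h=300):
    M=np.float32([[s,0,-x0*s+s/2],[0,s,-y0*s+s/2]])
    c=cv2.warpAffine(img,M,(w,h),flags=cv2.INTER_CUBIC)
    for u in range(int(np.ceil(x0/10)*10),int(x0+w/s),10):
        X=int((u-x0)*s+s/2); cv2.line(c,(X,0),(X,6),(0,255,0),1); cv2.line(c,(X,h-6),(X,h),(0,255,0),1)
        if u%20==0: cv2.putText(c,str(u),(X-9,16),0,.35,(0,255,0),1)
    for v in range(int(np.ceil(y0/10)*10),int(y0+h/s),10):
        Y=int((v-y0)*s+s/2); cv2.line(c,(0,Y),(6,Y),(0,255,0),1); cv2.line(c,(w-6,Y),(w,Y),(0,255,0),1)
        if v%20==0: cv2.putText(c,str(v),(8,Y+4),0,.35,(0,255,0),1)
    cv2.rectangle(c,(0,0),(w-1,h-1),(0,0,255),1)
    return c
def montage(cells,name,cols=2):
    rows=[np.hstack(cells[i:i+cols]) for i in range(0,len(cells),cols)]
    cv2.imwrite(name,np.vstack(rows))
def proj(c,X):
    return cv2.projectPoints(np.float64(X).reshape(-1,3),cv2.Rodrigues(c["R"])[0],c["t"],K(c),c["distortion"])[0].reshape(-1,2)
def K(c): return np.array([[c["fx"],0,c["cx"]],[0,c["fy"],c["cy"]],[0,0,1.]])
def ray(c,uv):
    n=cv2.undistortPoints(np.float64(uv).reshape(-1,1,2),K(c),c["distortion"]).reshape(-1,2)
    d=np.c_[n,np.ones(len(n))]@c["R"]; return -c["R"].T@c["t"],d
def onz(c,uv,z):
    o,d=ray(c,uv); return o+d*((z-o[2])/d[:,2])[:,None]
def tri(ct,uvt,cs,uvs):
    out=[]
    for a,b in zip(np.reshape(uvt,(-1,2)),np.reshape(uvs,(-1,2))):
        A=[];B=[]
        for c,p in((ct,a),(cs,b)):
            o,d=ray(c,p);d=d[0]/np.linalg.norm(d[0]);P=np.eye(3)-np.outer(d,d);A.append(P);B.append(P@o)
        out.append(np.linalg.lstsq(np.vstack(A),np.hstack(B),rcond=None)[0])
    return np.array(out)
E
python3 - <<'E'
from h import *
t=cv2.imread('pics/top0.png');s=cv2.imread('pics/side0.png')
montage([cell(t,192,184,3.4),cell(t,395,190,3.4),cell(t,292,125,4),cell(t,360,110,4)],'pics/m1.png')
montage([cell(s,275,160,5),cell(s,275,295,5),cell(s,335,190,5),cell(s,355,210,5)],'pics/m2.png')
E
```

```text
(no output)
```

View pics/m1.png

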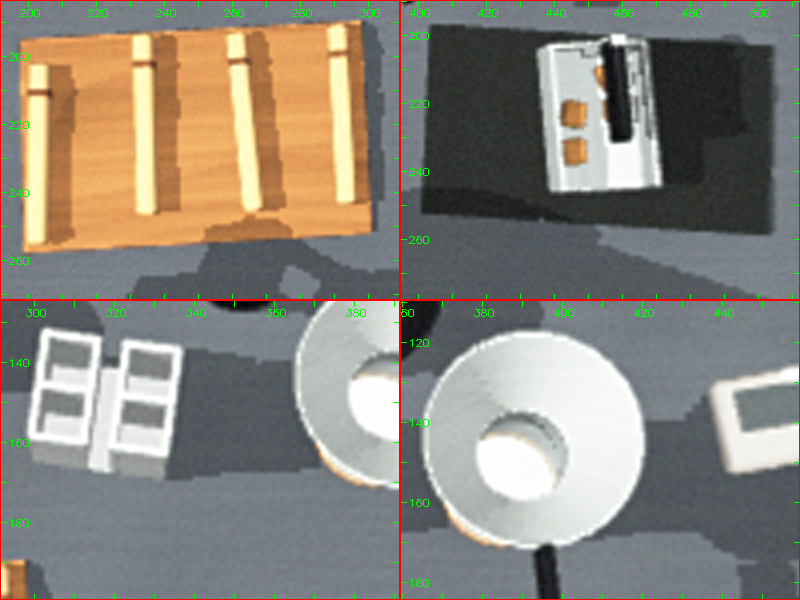

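View pics/m2.png

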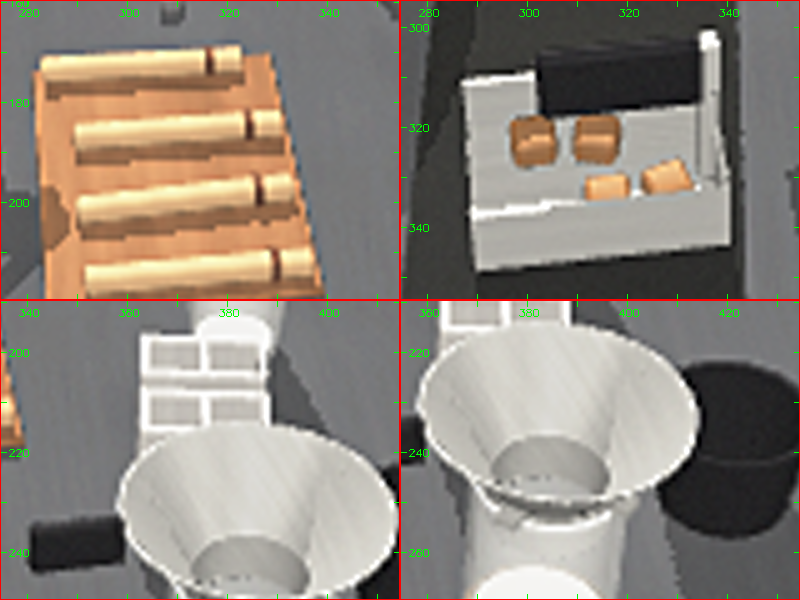

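```bash
python3 - <<'E'
from h import *
import pickle
T=env.read_camera("top");S=env.read_camera("side")
pickle.dump((T,S),open("cal.pkl","wb"))
np.set_printoptions(precision=4,suppress=True)
print("cams",-T["R"].T@T["t"],-S["R"].T@S["t"])
ct=lambda p,x0,y0,s:(np.array(p,float)-s/2)/s+[x0,y0]
# sticks
a=ct([[39,65],[36,242],[144,35],[146,213],[236,34],[253,209],[338,27],[346,202]],192,184,3.4)
P=onz(T,a,.022)
b=ct([[241,55],[43,66],[282,120],[77,132],[295,184],[79,204],[312,252],[86,274]],275,160,5)
Q=tri(T,a,S,b); print("sticks top@.022 / tri");print(np.c_[P[:,:2],Q])
for i in range(4):
    d=P[2*i]-P[2*i+1];print(i,"c",P[2*i:2*i+2].mean(0),"len",np.hypot(*d[:2]),"yaw",np.degrees(np.arctan2(d[1],d[0])))
f=tri(T,[393,144.6],S,[386.3,233.5])[0];print("funnel rim",f,onz(T,[393,144.6],.157))
h=tri(T,[318.6,147.5],S,[375.3,206.3])[0];print("holder",h,onz(T,[318.6,147.5],.09))
hh=onz(T,ct([[68,87],[149,97]],292,125,4),.09);print(hh)
k=tri(T,ct([[215,42],[225,141]],395,190,3.4),S,ct([[298,45],[138,52]],275,295,5));print("scoop handle top",k)
w=onz(T,ct([[138,45],[250,40],[150,192],[262,187]],395,190,3.4),.046);print("scoop walls@.046",w)
m=onz(T,ct([[30,25],[375,47],[371,236],[20,212]],395,190,3.4),.006);print("mat",m,m.mean(0))
E
```

```text
cams [0.389  0.0845 1.317 ] [ 0.4776 -0.94    0.8819]
sticks top@.022 / tri
[[0.5273 0.4202 0.5288 0.421  0.0191]
 [0.381  0.4169 0.3819 0.4178 0.0185]
 [0.5531 0.3336 0.5543 0.3343 0.0181]
 [0.4051 0.3273 0.4072 0.328  0.0192]
 [0.5545 0.2567 0.5571 0.2575 0.0168]
 [0.4089 0.2393 0.4103 0.2395 0.0207]
 [0.561  0.1714 0.5624 0.1713 0.024 ]
 [0.4151 0.1626 0.4162 0.1628 0.0206]]
0 c [0.4541 0.4185 0.022 ] len 0.1463698625720985 yaw 1.299636931151732
1 c [0.4791 0.3305 0.022 ] len 0.14810135830304613 yaw 2.403396766025253
2 c [0.4817 0.248  0.022 ] len 0.14659400701370887 yaw 6.8250012426953575
3 c [0.488 0.167 0.022] len 0.14611418524900605 yaw 3.45488108458216
funnel rim [ 0.6698 -0.1011  0.1506] [[ 0.6671 -0.1     0.157 ]]
holder [0.6737 0.093  0.0921] [[0.6736 0.093  0.09  ]]
[[0.6769 0.1206 0.09  ]
 [0.6704 0.0652 0.09  ]]
scoop handle top [[ 0.5245 -0.28    0.1005]
 [ 0.4488 -0.2838  0.1053]]
scoop walls@.046 [[ 0.5287 -0.233   0.046 ]
 [ 0.5334 -0.3251  0.046 ]
 [ 0.4088 -0.2398  0.046 ]
 [ 0.4135 -0.3307  0.046 ]]
mat [[ 0.5495 -0.1518  0.006 ]
 [ 0.5327 -0.4434  0.006 ]
 [ 0.3743 -0.4331  0.006 ]
 [ 0.3921 -0.1409  0.006 ]] [ 0.4622 -0.2923  0.006 ]
```

```bash
cat >> h.py <<'E'
from scipy.spatial.transform import Rotation as Ro
def cur():
    o=env.get_obs(); return np.array(o["tool_pos"]),Ro.from_euler("xyz",o["tool_rot"],degrees=True)
def rot(r,p,y): return Ro.from_euler("xyz",[r,p,y],degrees=True)
def legs(wps,start=None):
    """wps: list of (pos,Rot,maxstep). Each leg translates first, then turns (constant rows)."""
    p,R=start or cur()
    for P,Q,ms in wps:
        d=R.inv().apply(np.array(P)-p); n=max(1,int(np.ceil(np.linalg.norm(d)/ms)))
        if np.linalg.norm(d)>1e-4: print("shift",n,"x",np.round(d/n,4).tolist(), "tot",np.round(d,4).tolist())
        w=(R.inv()*Q).as_rotvec(); m=max(1,int(np.ceil(np.linalg.norm(w)/.145)))
        if np.linalg.norm(w)>2e-3: print("turn",m,"x",np.round(w/m,4).tolist(),"tot",np.round(w,4).tolist())
        p,R=np.array(P),Q
E
python3 - <<'E'
from h import *
c=cur()
D=lambda y:rot(180,0,y)
legs([((.48,.2,.40),D(153.14),.045),((.476,-.286,.38),D(3),.045),((.476,-.286,.25),D(3),.03)],c)
E
```

```text
shift 10 x [-0.0338, -0.0255, 0.0004] tot [-0.3378, -0.2546, 0.0044]
shift 11 x [-0.0196, -0.0396, 0.0018] tot [-0.216, -0.4354, 0.02]
turn 19 x [0.0, -0.0, 0.1379] tot [0.0, -0.0, 2.6204]
shift 5 x [0.0, -0.0, 0.026] tot [0.0, -0.0, 0.13]
```

>>> send_rows:
  xyz:
    - [-0.0338, -0.0255, 0]
    - [-0.0338, -0.0255, 0]
    - [-0.0338, -0.0255, 0]
    - [-0.0338, -0.0255, 0]
    - [-0.0338, -0.0255, 0]
    - [-0.0338, -0.0255, 0]
    - [-0.0338, -0.0255, 0]
    - [-0.0338, -0.0255, 0]
    - [-0.0338, -0.0255, 0]
    - [-0.0338, -0.0255, 0]
  rotation:
    - [0, 0, 0]
    - [0, 0, 0]
    - [0, 0, 0]
    - [0, 0, 0]
    - [0, 0, 0]
    - [0, 0, 0]
    - [0, 0, 0]
    - [0, 0, 0]
    - [0, 0, 0]
    - [0, 0, 0]
  jaw: [1, 1, 1, 1, 1, 1, 1, 1, 1, 1]

```text
time_s: 1.2
tool_pos: [0.4804, 0.1979, 0.4048]
tool_rot: [180.0, 0.0, 153.1]
force: [-0.7, 0.6, 0.5]
grip_width: 0.0869
grasp_force: 0.0
```

>>> send_rows:
  xyz:
    - [-0.0196, -0.0396, 0.0018]
    - [-0.0196, -0.0396, 0.0018]
    - [-0.0196, -0.0396, 0.0018]
    - [-0.0196, -0.0396, 0.0018]
    - [-0.0196, -0.0396, 0.0018]
    - [-0.0196, -0.0396, 0.0018]
    - [-0.0196, -0.0396, 0.0018]
    - [-0.0196, -0.0396, 0.0018]
    - [-0.0196, -0.0396, 0.0018]
    - [-0.0196, -0.0396, 0.0018]
    - [-0.0196, -0.0396, 0.0018]
    - [0, 0, 0]
  rotation:
    - [0, 0, 0]
    - [0, 0, 0]
    - [0, 0, 0]
    - [0, 0, 0]
    - [0, 0, 0]
    - [0, 0, 0]
    - [0, 0, 0]
    - [0, 0, 0]
    - [0, 0, 0]
    - [0, 0, 0]
    - [0, 0, 0]
    - [0, 0, 0]
  jaw: [1, 1, 1, 1, 1, 1, 1, 1, 1, 1, 1, 1]

```text
time_s: 2.4
tool_pos: [0.4732, -0.2927, 0.385]
tool_rot: [-179.7, 0.1, 152.6]
force: [-0.0, -0.6, 0.2]
grip_width: 0.087
grasp_force: 0.0
```

>>> send_rows:
  xyz:
    - [0, 0, 0]
    - [0, 0, 0]
    - [0, 0, 0]
    - [0, 0, 0]
    - [0, 0, 0]
    - [0, 0, 0]
    - [0, 0, 0]
    - [0, 0, 0]
    - [0, 0, 0]
    - [0, 0, 0]
    - [0, 0, 0]
    - [0, 0, 0]
    - [0, 0, 0]
    - [0, 0, 0]
    - [0, 0, 0]
    - [0, 0, 0]
    - [0, 0, 0]
    - [0, 0, 0]
    - [0, 0, 0]
    - [0, 0, 0]
  rotation:
    - [0, 0, 0.138]
    - [0, 0, 0.138]
    - [0, 0, 0.138]
    - [0, 0, 0.138]
    - [0, 0, 0.138]
    - [0, 0, 0.138]
    - [0, 0, 0.138]
    - [0, 0, 0.138]
    - [0, 0, 0.138]
    - [0, 0, 0.138]
    - [0, 0, 0.138]
    - [0, 0, 0.138]
    - [0, 0, 0.138]
    - [0, 0, 0.138]
    - [0, 0, 0.138]
    - [0, 0, 0.138]
    - [0, 0, 0.138]
    - [0, 0, 0.138]
    - [0, 0, 0.138]
    - [0, 0, 0]
  jaw: [1, 1, 1, 1, 1, 1, 1, 1, 1, 1, 1, 1, 1, 1, 1, 1, 1, 1, 1, 1]

```text
time_s: 4.4
tool_pos: [0.4757, -0.2856, 0.3848]
tool_rot: [-180.0, 0.0, 2.9]
force: [0.3, -0.1, -0.0]
grip_width: 0.0874
grasp_force: 0.0
```

>>> send_rows:
  xyz:
    - [0, 0, 0.0225]
    - [0, 0, 0.0225]
    - [0, 0, 0.0225]
    - [0, 0, 0.0225]
    - [0, 0, 0.0225]
    - [0, 0, 0.0225]
    - [0, 0, 0]
    - [0, 0, 0]
    - [0, 0, 0]
    - [0, 0, 0]
    - [0, 0, 0]
    - [0, 0, 0]
    - [0, 0, 0]
    - [0, 0, 0]
  rotation:
    - [0, 0, 0]
    - [0, 0, 0]
    - [0, 0, 0]
    - [0, 0, 0]
    - [0, 0, 0]
    - [0, 0, 0]
    - [0, 0, 0]
    - [0, 0, 0]
    - [0, 0, 0]
    - [0, 0, 0]
    - [0, 0, 0]
    - [0, 0, 0]
    - [0, 0, 0]
    - [0, 0, 0]
  jaw: [1, 1, 1, 1, 1, 1, 1, 0.5, 0.4, 0.3, 0.2, 0, 0, 0]
  newtons: 50

```text
time_s: 5.8
tool_pos: [0.4756, -0.2863, 0.25]
tool_rot: [-180.0, -0.0, 2.9]
force: [0.3, 0.7, -0.3]
grip_width: 0.0388
grasp_force: 0.0
```

```bash
python3 - <<'E'
from h import *
T=env.read_camera("top")["image"];S=env.read_camera("side")["image"]
print(env.get_obs()["grip_width"])
montage([cell(T,395,190,3.4),cell(S,265,275,4)],'pics/g1.png')
E
```

```text
0.030966617560249664
```

View pics/g1.png

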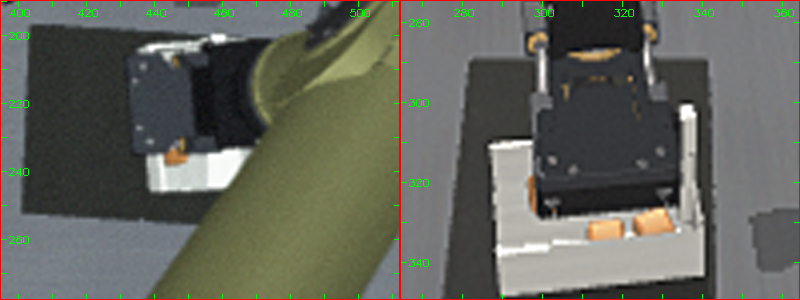

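>>> send_rows:
  xyz:
    - [0, 0, 0]
    - [0, 0, 0]
    - [0, 0, 0]
    - [0, 0, 0]
    - [0, 0, 0]
    - [0, 0, 0]
    - [0, 0, 0]
    - [0, 0, -0.005]
    - [0, 0, -0.01]
    - [0, 0, -0.01]
    - [0, 0, -0.005]
    - [0, 0, 0]
  rotation:
    - [0, 0, 0]
    - [0, 0, 0]
    - [0, 0, 0]
    - [0, 0, 0]
    - [0, 0, 0]
    - [0, 0, 0]
    - [0, 0, 0]
    - [0, 0, 0]
    - [0, 0, 0]
    - [0, 0, 0]
    - [0, 0, 0]
    - [0, 0, 0]
  jaw: [0, 0, 0, 0, 0, 0, 0, 0, 0, 0, 0, 0]
  newtons: 50

```text
time_s: 7.1
tool_pos: [0.476, -0.2866, 0.2813]
tool_rot: [180.0, -0.1, 2.9]
force: [-0.3, -0.1, -3.0]
grip_width: 0.0096
grasp_force: 50.0
```

```bash
python3 - <<'E'
from h import *
p,R=cur();print(p,env.get_obs()["force"],env.get_obs()["grip_width"])
D=rot(180,0,2.9)
legs([((p[0],p[1],.43),D,.02),((.755,-.097,.43),D,.025)])
q=np.array([-.065,0,.2395])
for w in(.05,.1):
    r=Ro.from_rotvec([0,w,0]);print(w,np.round(q-r.apply(q),5))
E
```

```text
[ 0.47601782 -0.28663968  0.28133795] [-0.28524327 -0.07129587 -2.98122648] 0.009584813474078451
shift 8 x [0.0, 0.0, -0.0186] tot [0.0004, 0.0001, -0.1487]
turn 1 x [0.0006, -0.0026, 0.0004] tot [0.0006, -0.0026, 0.0004]
shift 14 x [0.0206, -0.0125, -0.0] tot [0.2882, -0.1753, -0.0]
0.05 [-0.01205  0.      -0.00295]
0.1 [-0.02423  0.      -0.00529]
```

>>> send_rows:
  xyz:
    - [0, 0, -0.01]
    - [0, 0, -0.02]
    - [0, 0, -0.02]
    - [0, 0, -0.02]
    - [0, 0, -0.02]
    - [0, 0, -0.02]
    - [0, 0, -0.02]
    - [0, 0, -0.015]
    - [0, 0, -0.005]
    - [0, 0, 0]
  rotation:
    - [0, 0, 0]
    - [0, 0, 0]
    - [0, 0, 0]
    - [0, 0, 0]
    - [0, 0, 0]
    - [0, 0, 0]
    - [0, 0, 0]
    - [0, 0, 0]
    - [0, 0, 0]
    - [0, 0, 0]
  jaw: [0, 0, 0, 0, 0, 0, 0, 0, 0, 0]

```text
time_s: 8.1
tool_pos: [0.4756, -0.2864, 0.4304]
tool_rot: [180.0, -0.1, 2.9]
force: [0.5, 0.1, -3.0]
grip_width: 0.0098
grasp_force: 50.0
```

>>> send_rows:
  xyz:
    - [0.008, -0.005, 0]
    - [0.016, -0.01, 0]
    - [0.02, -0.012, 0]
    - [0.02, -0.012, 0]
    - [0.02, -0.012, 0]
    - [0.02, -0.012, 0]
    - [0.02, -0.012, 0]
    - [0.02, -0.012, 0]
    - [0.02, -0.012, 0]
    - [0.02, -0.012, 0]
    - [0.02, -0.012, 0]
    - [0.02, -0.012, 0]
    - [0.02, -0.012, 0]
    - [0.02, -0.0125, 0]
    - [0.016, -0.01, 0]
    - [0.008, -0.006, 0]
    - [0, 0, 0]
    - [0, 0, 0]
  rotation:
    - [0, 0, 0]
    - [0, 0, 0]
    - [0, 0, 0]
    - [0, 0, 0]
    - [0, 0, 0]
    - [0, 0, 0]
    - [0, 0, 0]
    - [0, 0, 0]
    - [0, 0, 0]
    - [0, 0, 0]
    - [0, 0, 0]
    - [0, 0, 0]
    - [0, 0, 0]
    - [0, 0, 0]
    - [0, 0, 0]
    - [0, 0, 0]
    - [0, 0, 0]
    - [0, 0, 0]
  jaw: [0, 0, 0, 0, 0, 0, 0, 0, 0, 0, 0, 0, 0, 0, 0, 0, 0, 0]

```text
time_s: 9.9
tool_pos: [0.7542, -0.0965, 0.4289]
tool_rot: [180.0, 0.1, 2.9]
force: [0.2, -0.5, -3.6]
grip_width: 0.0096
grasp_force: 50.0
```

```bash
python3 - <<'E'
from h import *
print(cur()[0])
T=env.read_camera("top")["image"];S=env.read_camera("side")["image"]
montage([cell(T,340,100,3.4),cell(S,320,150,3.4)],'pics/g2.png')
E
```

```text
[ 0.75418449 -0.09654578  0.42888174]
```

View pics/g2.png

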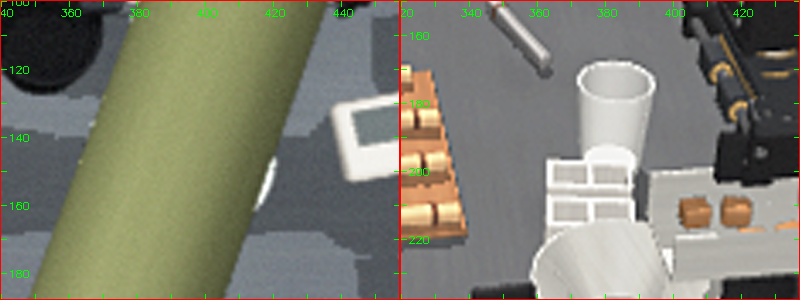

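>>> send_rows:
  xyz:
    - [-0.0121, 0, -0.003]
    - [-0.0242, 0, -0.0053]
    - [-0.0242, 0, -0.0053]
    - [-0.0242, 0, -0.0053]
    - [-0.0121, 0, -0.003]
    - [0, 0, 0]
    - [0, 0, 0]
  rotation:
    - [0, 0.05, 0]
    - [0, 0.1, 0]
    - [0, 0.1, 0]
    - [0, 0.1, 0]
    - [0, 0.05, 0]
    - [0, 0, 0]
    - [0, 0, 0]
  jaw: [0, 0, 0, 0, 0, 0, 0]

```text
time_s: 10.7
tool_pos: [0.6554, -0.1018, 0.4372]
tool_rot: [-179.9, -22.9, 2.8]
force: [0.3, 0.9, -1.7]
grip_width: 0.0096
grasp_force: 50.0
```

```bash
python3 - <<'E'
from h import *
p,R=cur();q=env.get_obs()["qpos"]
S=env.read_camera("side")
L=[p+R.apply([-.065,y,.2395]) for y in(-.04,0,.04)]
print(np.round(L,4),proj(S,L),np.round(q,1))
montage([cell(S["image"],330,170,4),cell(env.read_camera("top")["image"],340,100,4)],'pics/g3.png')
E
```

```text
[[ 0.6868 -0.0597  0.1913]
 [ 0.6888 -0.0997  0.1913]
 [ 0.6908 -0.1396  0.1912]] [[390.83494898 211.03333363]
 [394.38937246 220.67421203]
 [398.15518141 230.89402108]] [-36.5  14.9  53.   91.8 -21.5  58.1 -65.8]
```

View pics/g3.png

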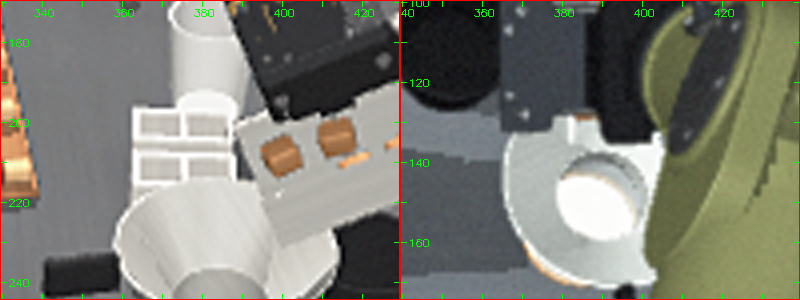

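>>> send_rows:
  xyz:
    - [-0.0039, 0, 0.0092]
    - [-0.0121, 0, -0.003]
    - [-0.0121, 0, -0.003]
    - [-0.0121, 0, -0.003]
    - [-0.0121, 0, -0.003]
    - [-0.0121, 0, -0.003]
    - [0, 0, 0]
    - [0, 0, 0]
    - [0, 0, 0]
    - [-0.0121, 0, -0.003]
    - [-0.0121, 0, -0.003]
    - [-0.0121, 0, -0.003]
    - [0, 0, 0]
    - [0, 0, 0]
    - [0, 0, 0]
    - [-0.0121, 0, -0.003]
    - [-0.0121, 0, -0.003]
    - [0, 0, 0]
    - [0, 0, 0]
    - [0, 0, 0]
  rotation:
    - [0, 0, 0]
    - [0, 0.05, 0]
    - [0, 0.05, 0]
    - [0, 0.05, 0]
    - [0, 0.05, 0]
    - [0, 0.05, 0]
    - [0, 0, 0]
    - [0, 0, 0]
    - [0, 0, 0]
    - [0, 0.05, 0]
    - [0, 0.05, 0]
    - [0, 0.05, 0]
    - [0, 0, 0]
    - [0, 0, 0]
    - [0, 0, 0]
    - [0, 0.05, 0]
    - [0, 0.05, 0]
    - [0, 0, 0]
    - [0, 0, 0]
    - [0, 0, 0]
  jaw: [0, 0, 0, 0, 0, 0, 0, 0, 0, 0, 0, 0, 0, 0, 0, 0, 0, 0, 0, 0]

```text
time_s: 12.8
tool_pos: [0.5427, -0.1073, 0.3817]
tool_rot: [179.9, -51.6, 3.0]
force: [0.2, -0.4, -0.7]
grip_width: 0.0095
grasp_force: 50.0
```

```bash
python3 - <<'E'
from h import *
p,R=cur();q=env.get_obs()["qpos"]
S=env.read_camera("side")
print(p,p+R.apply([-.065,0,.2395]),np.round(q,1))
montage([cell(S["image"],330,170,4,400,400),cell(env.read_camera("top")["image"],340,100,4,400,400)],'pics/g4.png')
E
```

```text
[ 0.54268026 -0.10727656  0.38166873] [ 0.6898561  -0.09997089  0.18199112] [-41.6 -13.6  49.2 122.9  -4.2  15.5 -71.9]
```

View pics/g4.png

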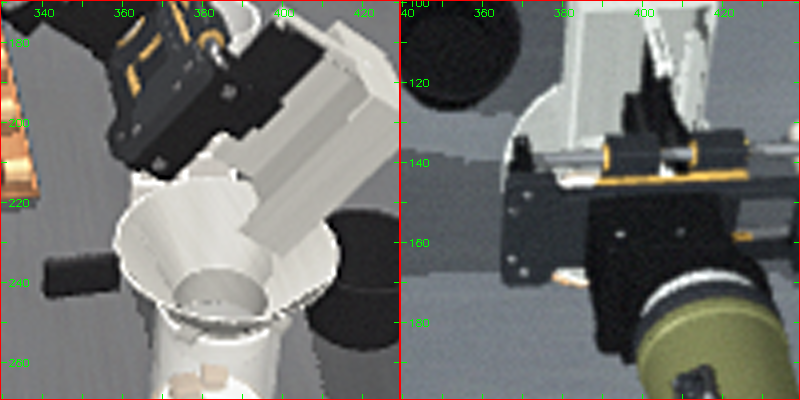

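>>> send_rows:
  xyz:
    - [0.006, 0, 0]
    - [-0.006, 0, 0]
    - [0.006, 0, 0]
    - [-0.006, 0, 0]
    - [0, 0, 0]
    - [0.0236, 0, 0.0077]
    - [0.0236, 0, 0.0077]
    - [0.0236, 0, 0.0077]
    - [0.0236, 0, 0.0077]
    - [0.0236, 0, 0.0077]
    - [0.0236, 0, 0.0077]
    - [0.0236, 0, 0.0077]
    - [0.0236, 0, 0.0077]
    - [0.0236, 0, 0.0077]
    - [0, 0, -0.03]
    - [0, 0, 0]
    - [0, 0, 0]
  rotation:
    - [0, 0, 0]
    - [0, 0, 0]
    - [0, 0, 0]
    - [0, 0, 0]
    - [0, 0, 0]
    - [0, -0.1, 0]
    - [0, -0.1, 0]
    - [0, -0.1, 0]
    - [0, -0.1, 0]
    - [0, -0.1, 0]
    - [0, -0.1, 0]
    - [0, -0.1, 0]
    - [0, -0.1, 0]
    - [0, -0.1, 0]
    - [0, 0, 0]
    - [0, 0, 0]
    - [0, 0, 0]
  jaw: [0, 0, 0, 0, 0, 0, 0, 0, 0, 0, 0, 0, 0, 0, 0, 0, 0]

```text
time_s: 14.6
tool_pos: [0.7538, -0.0973, 0.4509]
tool_rot: [179.9, -0.2, 2.9]
force: [-1.3, -1.1, -1.8]
grip_width: 0.0097
grasp_force: 50.0
```

```bash
python3 - <<'E'
from h import *
p,R=cur();print(p,R.as_euler("xyz",True),np.round(env.get_obs()["qpos"],1))
D=rot(180,0,3)
# scoop back: scoop centre (.47,-.36)
legs([((.5,-.365,.43),D,.04),((.475,-.365,.2515),D,.03)])
S=env.read_camera("side")
montage([cell(S["image"],350,150,4,400,500),cell(env.read_camera("top")["image"],340,100,4,400,500)],'pics/g5.png')
E
```

```text
[ 0.75375957 -0.09725441  0.45089505] [ 1.79939548e+02 -1.60420722e-01  2.87967051e+00] [-21.9  38.8  51.   60.8 -29.2  91.9 -66.2]
shift 10 x [-0.0267, 0.0255, 0.002] tot [-0.2669, 0.2546, 0.0204]
turn 1 x [0.0011, -0.0028, -0.0021] tot [0.0011, -0.0028, -0.0021]
shift 7 x [-0.0036, -0.0002, 0.0255] tot [-0.025, -0.0013, 0.1785]
```

View pics/g5.png

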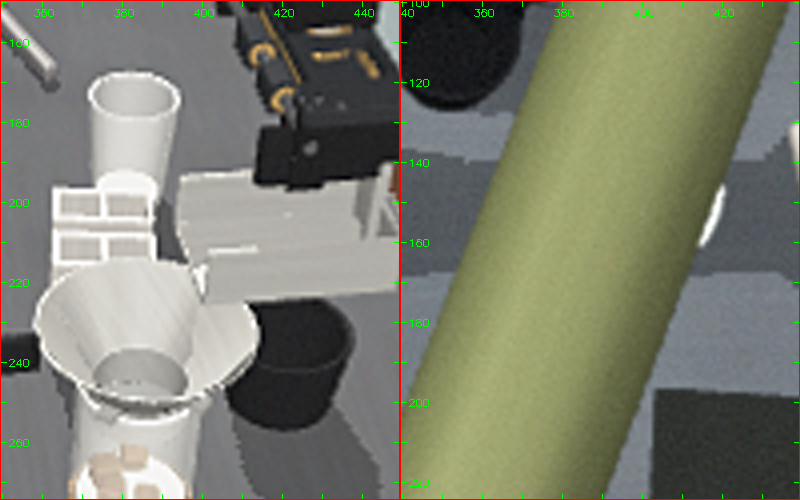

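>>> send_rows:
  xyz:
    - [-0.0267, 0.0262, 0.001]
    - [-0.0267, 0.0262, 0.001]
    - [-0.0267, 0.0262, 0.001]
    - [-0.0267, 0.0262, 0.001]
    - [-0.0267, 0.0262, 0.001]
    - [-0.0267, 0.0262, 0.001]
    - [-0.0267, 0.0262, 0.001]
    - [-0.0267, 0.0262, 0.001]
    - [-0.0267, 0.0262, 0.001]
    - [-0.0267, 0.0262, 0.001]
    - [-0.038, 0, 0.01]
    - [0, 0, 0.04]
    - [0, 0, 0.04]
    - [0, 0, 0.03]
    - [0, 0, 0]
    - [0, 0, 0]
  rotation:
    - [0, 0, 0]
    - [0, 0, 0]
    - [0, 0, 0]
    - [0, 0, 0]
    - [0, 0, 0]
    - [0, 0, 0]
    - [0, 0, 0]
    - [0, 0, 0]
    - [0, 0, 0]
    - [0, 0, 0]
    - [0, 0, 0]
    - [0, 0, 0]
    - [0, 0, 0]
    - [0, 0, 0]
    - [0, 0, 0]
    - [0, 0, 0]
  jaw: [0, 0, 0, 0, 0, 0, 0, 0, 0, 0, 0, 0, 0, 0, 0, 0]

```text
time_s: 16.3
tool_pos: [0.462, -0.3734, 0.3208]
tool_rot: [-180.0, -0.1, 2.9]
force: [1.2, -0.6, -1.9]
grip_width: 0.0096
grasp_force: 50.0
```

```bash
python3 - <<'E'
from h import *
legs([((.462,-.372,.2515),rot(180,0,3),.03)])
E
```

```text
shift 3 x [-0.0, -0.0004, 0.0231] tot [-0.0, -0.0013, 0.0693]
turn 1 x [-0.0007, -0.0012, -0.0016] tot [-0.0007, -0.0012, -0.0016]
```

>>> send_rows:
  xyz:
    - [0, 0, 0.02]
    - [0, 0, 0.02]
    - [0, 0, 0.02]
    - [0, 0, 0.007]
    - [0, 0, 0.003]
    - [0, 0, 0]
    - [0, 0, 0]
    - [0, 0, 0]
    - [0, 0, 0]
    - [0, 0, 0]
    - [0, 0, 0]
    - [0, 0, 0]
    - [0, 0, -0.02]
    - [0, 0, -0.03]
    - [0, 0, -0.04]
    - [0, 0, -0.04]
    - [0, 0, -0.04]
    - [0, 0, 0]
  rotation:
    - [0, 0, 0]
    - [0, 0, 0]
    - [0, 0, 0]
    - [0, 0, 0]
    - [0, 0, 0]
    - [0, 0, 0]
    - [0, 0, 0]
    - [0, 0, 0]
    - [0, 0, 0]
    - [0, 0, 0]
    - [0, 0, 0]
    - [0, 0, 0]
    - [0, 0, 0]
    - [0, 0, 0]
    - [0, 0, 0]
    - [0, 0, 0]
    - [0, 0, 0]
    - [0, 0, 0]
  jaw: [0, 0, 0, 0, 0, 0, 0.4, 0.5, 0.6, 0.6, 0.6, 0.6, 0.6, 0.6, 0.6, 0.6, 0.6, 0.6]

```text
time_s: 18.1
tool_pos: [0.4629, -0.3753, 0.4258]
tool_rot: [179.7, -0.5, 2.9]
force: [0.5, -0.8, -0.7]
grip_width: 0.0522
grasp_force: 0.0
```

```bash
python3 - <<'E'
from h import *
legs([((.45,-.1,.40),rot(180,0,3),.045)])
T=env.read_camera("top")["image"];S=env.read_camera("side")["image"]
montage([cell(T,340,100,2.2,400,300),cell(S,300,200,2.5,400,400)[:300],cell(T,370,150,6,400,300),cell(S,330,215,6,400,300)],'pics/g6.png')
E
```

```text
shift 7 x [0.0001, -0.0394, 0.0035] tot [0.0008, -0.2758, 0.0244]
turn 1 x [0.0053, -0.0079, -0.0019] tot [0.0053, -0.0079, -0.0019]
```

View pics/g6.png

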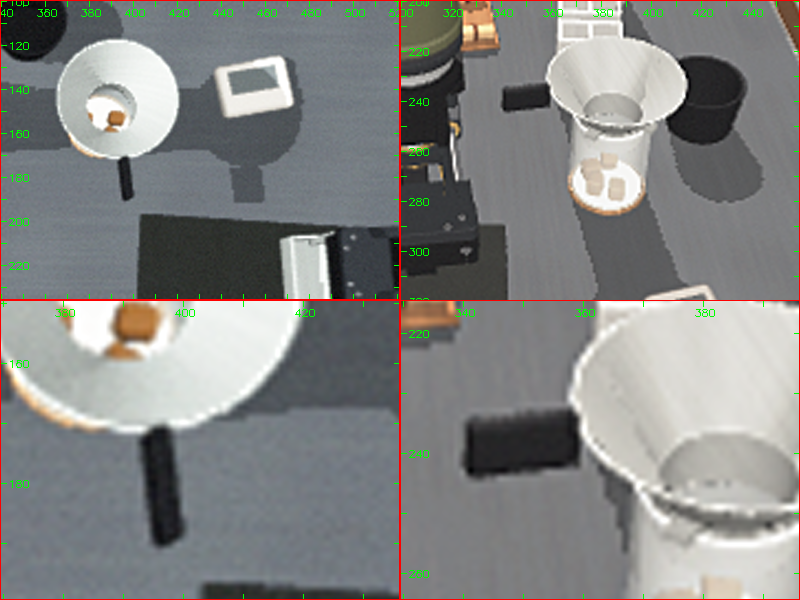

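```bash
python3 - <<'E'
from h import *
import pickle
T,S=pickle.load(open("cal.pkl","rb"))
np.set_printoptions(precision=4,suppress=True)
a=onz(T,[[398,188.8],[396.2,171.2]],.16);print(a)
print(tri(T,[398,188.8],S,[340.7,234.2]))
f=np.array([.668,-.1005,.16]);d=f-a[0];print(np.degrees(np.arctan2(d[1],d[0])),np.hypot(*d[:2]))
d=a[1]-a[0];print(np.degrees(np.arctan2(d[1],d[0])))
y=np.radians(5)
E
```

```text
[[ 0.5513 -0.1108  0.16  ]
 [ 0.5968 -0.1069  0.16  ]]
[[ 0.5515 -0.1103  0.1632]]
5.052839252982265 0.11717508296784522
4.980357478279528
```

```bash
python3 - <<'E'
from h import *
D=rot(180,0,5)
legs([((.572,-.109,.42),D,.04),((.572,-.109,.3095),D,.03),((.572,-.109,.42),D,.02),((.408,-.2265,.42),D,.02)])
E
```

```text
shift 8 x [0.0154, -0.0324, 0.0001] tot [0.1229, -0.2589, 0.001]
turn 1 x [0.0006, -0.0019, -0.0364] tot [0.0006, -0.0019, -0.0364]
shift 4 x [0.0, -0.0, 0.0276] tot [0.0, -0.0, 0.1105]
shift 6 x [0.0, 0.0, -0.0184] tot [0.0, 0.0, -0.1105]
shift 11 x [-0.0158, 0.0093, 0.0] tot [-0.1736, 0.1028, 0.0]
```

>>> send_rows:
  xyz:
    - [0.0154, -0.0324, 0]
    - [0.0154, -0.0324, 0]
    - [0.0154, -0.0324, 0]
    - [0.0154, -0.0324, 0]
    - [0.0154, -0.0324, 0]
    - [0.0154, -0.0324, 0]
    - [0.0154, -0.0324, 0]
    - [0.0154, -0.0324, 0]
    - [0, 0, 0]
    - [0, 0, 0]
    - [0, 0, 0]
  rotation:
    - [0, 0, 0]
    - [0, 0, 0]
    - [0, 0, 0]
    - [0, 0, 0]
    - [0, 0, 0]
    - [0, 0, 0]
    - [0, 0, 0]
    - [0, 0, 0]
    - [0, 0, -0.036]
    - [0, 0, 0]
    - [0, 0, 0]
  jaw: [0.6, 0.6, 0.6, 0.6, 0.6, 0.6, 0.6, 0.6, 0.6, 0.6, 0.6]

```text
time_s: 19.3
tool_pos: [0.5717, -0.1093, 0.4191]
tool_rot: [180.0, 0.1, 4.8]
force: [-0.2, -0.5, -0.9]
grip_width: 0.0526
grasp_force: 0.0
```

```bash
python3 - <<'E'
from h import *
D=rot(180,0,5)
legs([((.572,-.109,.3095),D,.03)])
E
```

```text
shift 4 x [0.0001, -0.0001, 0.0274] tot [0.0005, -0.0003, 0.1096]
turn 1 x [0.0004, 0.002, -0.0026] tot [0.0004, 0.002, -0.0026]
```

>>> send_rows:
  xyz:
    - [0, 0, 0.0274]
    - [0, 0, 0.0274]
    - [0, 0, 0.0274]
    - [0, 0, 0.0274]
    - [0, 0, 0]
    - [0, 0, 0]
    - [0, 0, 0]
    - [0, 0, 0]
    - [0, 0, 0]
    - [0, 0, 0]
    - [0, 0, 0]
    - [0, 0, 0]
    - [0, 0, 0]
    - [0, 0, 0]
  rotation:
    - [0, 0, 0]
    - [0, 0, 0]
    - [0, 0, 0]
    - [0, 0, 0]
    - [0, 0, 0]
    - [0, 0, 0]
    - [0, 0, 0]
    - [0, 0, 0]
    - [0, 0, 0]
    - [0, 0, 0]
    - [0, 0, 0]
    - [0, 0, 0]
    - [0, 0, 0]
    - [0, 0, 0]
  jaw: [0.6, 0.6, 0.6, 0.6, 0.6, 0.4, 0.3, 0.2, 0, 0, 0, 0, 0, 0]
  newtons: 60

```text
time_s: 20.7
tool_pos: [0.5724, -0.1084, 0.3107]
tool_rot: [-180.0, -0.0, 5.0]
force: [0.1, 1.0, 1.6]
grip_width: 0.0093
grasp_force: 60.0
```

>>> send_rows:
  xyz:
    - [0, 0, 0]
    - [0, 0, -0.005]
    - [0, 0, -0.01]
    - [0, 0, -0.015]
    - [0, 0, -0.02]
    - [0, 0, -0.02]
    - [0, 0, -0.02]
    - [0, 0, -0.015]
    - [0, 0, -0.005]
    - [0, 0, 0]
  rotation:
    - [0, 0, 0]
    - [0, 0, 0]
    - [0, 0, 0]
    - [0, 0, 0]
    - [0, 0, 0]
    - [0, 0, 0]
    - [0, 0, 0]
    - [0, 0, 0]
    - [0, 0, 0]
    - [0, 0, 0]
  jaw: [0, 0, 0, 0, 0, 0, 0, 0, 0, 0]

```text
time_s: 21.7
tool_pos: [0.5724, -0.1086, 0.4214]
tool_rot: [-180.0, -0.1, 5.0]
force: [0.6, 0.7, -1.8]
grip_width: 0.0096
grasp_force: 60.0
```

```bash
python3 - <<'E'
from h import *
D=rot(180,0,5)
print(env.get_obs()["wrist_torque"])
legs([((.408,-.2265,.42),D,.02)])
S=env.read_camera("side")["image"]
montage([cell(S,310,170,4,500,400)],'pics/g7.png',1)
E
```

```text
[-0.06257754  0.27621923  0.01506435]
shift 11 x [-0.0158, 0.0094, 0.0001] tot [-0.174, 0.1032, 0.0011]
```

View pics/g7.png

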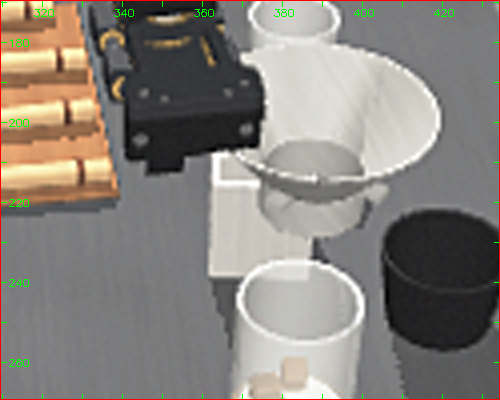

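>>> send_rows:
  xyz:
    - [-0.009, 0.005, 0]
    - [-0.018, 0.011, 0]
    - [-0.02, 0.012, 0]
    - [-0.02, 0.012, 0]
    - [-0.02, 0.012, 0]
    - [-0.02, 0.012, 0]
    - [-0.02, 0.012, 0]
    - [-0.02, 0.012, 0]
    - [-0.018, 0.011, 0]
    - [-0.009, 0.005, 0]
    - [0, 0, 0.02]
    - [0, 0, 0.03]
    - [0, 0, 0.03]
    - [0, 0, 0.03]
    - [0, 0, 0.03]
    - [0, 0, 0.02]
    - [0, 0, 0]
    - [0, 0, 0]
  rotation:
    - [0, 0, 0]
    - [0, 0, 0]
    - [0, 0, 0]
    - [0, 0, 0]
    - [0, 0, 0]
    - [0, 0, 0]
    - [0, 0, 0]
    - [0, 0, 0]
    - [0, 0, 0]
    - [0, 0, 0]
    - [0, 0, 0]
    - [0, 0, 0]
    - [0, 0, 0]
    - [0, 0, 0]
    - [0, 0, 0]
    - [0, 0, 0]
    - [0, 0, 0]
    - [0, 0, 0]
  jaw: [0, 0, 0, 0, 0, 0, 0, 0, 0, 0, 0, 0, 0, 0, 0, 0, 0, 0]

```text
time_s: 23.55
tool_pos: [0.4079, -0.2273, 0.2606]
tool_rot: [179.9, 0.1, 5.0]
force: [0.8, -0.1, -0.9]
grip_width: 0.0092
grasp_force: 60.0
```

>>> send_rows:
  xyz:
    - [0, 0, 0.012]
    - [0, 0, 0.008]
    - [0, 0, 0.003]
    - [0, 0, 0.002]
    - [0, 0, 0]
    - [0, 0, 0]
  rotation:
    - [0, 0, 0]
    - [0, 0, 0]
    - [0, 0, 0]
    - [0, 0, 0]
    - [0, 0, 0]
    - [0, 0, 0]
  jaw: [0, 0, 0, 0, 0, 0]

```text
time_s: 24.15
tool_pos: [0.4082, -0.2273, 0.236]
tool_rot: [180.0, -0.0, 5.0]
force: [0.6, 0.4, -1.8]
grip_width: 0.0093
grasp_force: 60.0
```

>>> send_rows:
  xyz:
    - [0, 0, 0]
    - [0, 0, 0]
    - [0, 0, 0]
    - [0, 0, 0]
    - [0, 0, 0]
    - [0, 0, 0]
    - [0, 0, -0.02]
    - [0, 0, -0.04]
    - [0, 0, -0.04]
    - [0, 0, -0.04]
    - [0, 0, -0.04]
    - [0, 0, 0]
  rotation:
    - [0, 0, 0]
    - [0, 0, 0]
    - [0, 0, 0]
    - [0, 0, 0]
    - [0, 0, 0]
    - [0, 0, 0]
    - [0, 0, 0]
    - [0, 0, 0]
    - [0, 0, 0]
    - [0, 0, 0]
    - [0, 0, 0]
    - [0, 0, 0]
  jaw: [0.3, 0.4, 0.5, 0.5, 0.5, 0.5, 0.5, 0.5, 0.5, 0.5, 0.5, 0.5]

```text
time_s: 25.35
tool_pos: [0.4093, -0.2283, 0.4204]
tool_rot: [180.0, -0.6, 5.0]
force: [0.5, -0.0, -1.6]
grip_width: 0.0436
grasp_force: 0.0
```

```bash
python3 - <<'E'
from h import *
legs([((.455,.05,.40),rot(180,0,5),.045)])
E
```

```text
shift 7 x [0.0099, -0.039, 0.003] tot [0.0695, -0.2733, 0.0209]
turn 1 x [0.0007, -0.0098, -0.0004] tot [0.0007, -0.0098, -0.0004]
```

```bash
python3 - <<'E'
from h import *
T=env.read_camera("top")["image"];S=env.read_camera("side")["image"]
montage([cell(T,192,184,3.4),cell(S,270,260,3.4),cell(T,292,125,4),cell(S,275,160,4)],'pics/g8.png')
E
```

```text
(no output)
```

View pics/g8.png

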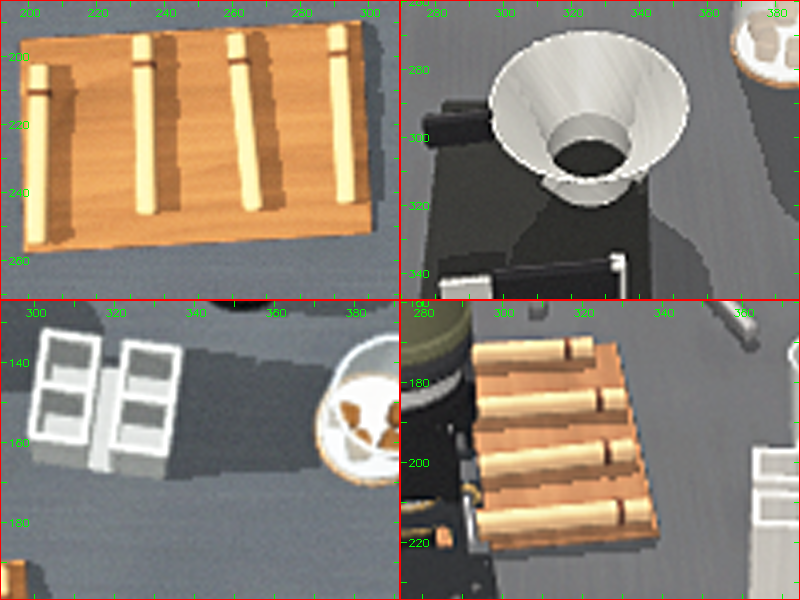

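```bash
cat > kin.py <<'E'
import numpy as np, itertools
from scipy.spatial.transform import Rotation as Ro
from scipy.optimize import least_squares
def fk(q,par,sg):
    # par: lengths [d1,a2?,d3,a3,d5,a5,a7,d7]+ flip
    d1,d3,a3,d5,a5,a7,d7=par[:7]
    q=np.radians(np.asarray(q)*sg)
    z=lambda a:Ro.from_euler("z",a); y=lambda a:Ro.from_euler("y",a)
    R=z(q[0]);p=np.array([0,0,d1])
    R=R*y(q[1]);p=p+R.apply([0,0,d3]);R=R*z(q[2]);p=p+R.apply([a3,0,0])
    R=R*y(q[3]);p=p+R.apply([a5,0,d5]);R=R*z(q[4])
    R=R*y(q[5]);p=p+R.apply([a7,0,d7]);R=R*z(q[6]+np.radians(par[7]))
    return p,R
E
python3 - <<'E'
from kin import *
from h import env
o=env.get_obs()
D=[([-62.333,18.44,-4.015,83.176,1.297,78.541,-3.259],(.2936,.5797,.4036),(-179.9,0,153.14)),
([-36.5,14.9,53,91.8,-21.5,58.1,-65.8],(.6554,-.1018,.4372),(-179.9,-22.9,2.8)),
([-41.6,-13.6,49.2,122.9,-4.2,15.5,-71.9],(.5427,-.1073,.3817),(179.9,-51.6,3.0)),
([-21.9,38.8,51,60.8,-29.2,91.9,-66.2],(.7538,-.0973,.4509),(180,-.2,2.9)),
(o["qpos"],o["tool_pos"],o["tool_rot"])]
best=[]
for sg in itertools.product([1,-1],repeat=4):
    s=np.array([sg[0],1,sg[1],1,sg[2],1,sg[3]])
    def f(v):
        r=[]
        for q,p,e in D:
            P,R=fk(q,v,s); r+=list(P-p)+list(.3*(R.inv()*Ro.from_euler("xyz",e,True)).as_rotvec())
        return np.array(r)
    for off in(0,90,180,-90):
        m=least_squares(f,[.3,.35,0,.35,0,0,.1,off],x_scale=[1,1,1,1,1,1,1,100])
        best.append((m.cost,sg,np.round(m.x,4)))
best.sort(key=lambda t:t[0])
for b in best[:3]:print(b)
E
```

```text
(np.float64(0.0011503386118783276), (-1, -1, -1, -1), array([ 2.53600e-01,  4.47400e-01,  1.07000e-02,  5.11000e-01,
       -1.60000e-03, -7.20000e-03,  1.72000e-01,  9.00159e+01]))
(np.float64(0.0011503386118785154), (-1, -1, -1, -1), array([ 2.536000e-01,  4.474000e-01,  1.070000e-02,  5.110000e-01,
       -1.600000e-03, -7.200000e-03,  1.720000e-01, -2.699841e+02]))
(np.float64(0.0011503386118788268), (-1, -1, -1, -1), array([ 2.53600e-01,  4.47400e-01,  1.07000e-02,  5.11000e-01,
       -1.60000e-03, -7.20000e-03,  1.72000e-01,  9.00158e+01]))
```

```bash
cat >> kin.py <<'E'
SG=np.array([-1,1,-1,1,-1,1,-1])
LO=np.array([-163.93,-17.29,-79.2,3.27,-89.18,5.43,-154.24]);HI=np.array([163.93,119.83,71.16,140.29,269.18,117.66,154.24])
def fk2(q,v,full=False):
    # v: per-link 3D offsets after each joint + joint zero offsets
    q=np.radians(np.asarray(q)*SG+np.r_[v[11:18]])
    z=lambda a:Ro.from_euler("z",a); y=lambda a:Ro.from_euler("y",a)
    R=z(q[0]);p=np.array([0,0,v[0]])
    R=R*y(q[1]);p=p+R.apply([0,v[1],v[2]]);R=R*z(q[2]);p=p+R.apply([v[3],0,0])
    R=R*y(q[3]);p=p+R.apply([v[4],v[5],v[6]]);R=R*z(q[4]);f=R.apply([0,0,1]);p=p+R.apply([v[7],v[8],0]);W=p
    R=R*y(q[5]);p=p+R.apply([v[9],0,v[10]]);R=R*z(q[6])
    return (p,R,W,f) if full else (p,R)
E
python3 - <<'E'
from kin import *
from h import env
o=env.get_obs()
D=[([-62.333,18.44,-4.015,83.176,1.297,78.541,-3.259],(.2936,.5797,.4036),(-179.889,0,153.14)),
([-36.5,14.9,53,91.8,-21.5,58.1,-65.8],(.6554,-.1018,.4372),(-179.9,-22.9,2.8)),
([-41.6,-13.6,49.2,122.9,-4.2,15.5,-71.9],(.5427,-.1073,.3817),(179.9,-51.6,3.0)),
([-21.9,38.8,51,60.8,-29.2,91.9,-66.2],(.7538,-.0973,.4509),(179.94,-.16,2.88)),
(o["qpos"],o["tool_pos"],o["tool_rot"])]
print(np.round(o["qpos"],1))
x0=np.r_[.2536,0,.4474,.01,0,0,.511,0,0,-.007,.172,np.zeros(6),90]
pr=np.r_[np.full(11,.03),np.full(7,1.)];pr[[0,2,6,10]]=.1
def f(v):
    r=[]
    for q,p,e in D:
        P,R=fk2(q,v); r+=list((P-p)/.001)+list((R.inv()*Ro.from_euler("xyz",e,True)).as_rotvec()/.003)
    return np.r_[r,(v-x0)/pr*.3]
m=least_squares(f,x0,x_scale=pr);print(np.round(m.x,4));print(np.round(m.fun[:30],1))
np.save("kin.npy",m.x)
E
```

```text
[-40.  -13.5  58.6 108.6  11.7  78.7 -69.5]
[ 2.4660e-01 -1.5700e-02  4.6810e-01  1.4000e-03 -7.0000e-04 -1.1300e-02
  5.1200e-01 -1.5000e-03  1.0000e-03  2.0000e-04  1.8540e-01 -6.8300e-02
 -3.1100e-02  2.7600e-02  1.0820e-01 -3.2200e-02 -6.8000e-02  8.9976e+01]
[ 0.1 -0.  -0.1 -0.   0.2 -0.   0.2 -0.3 -0.1  0.1 -0.2  0.2 -0.1  0.2
  0.1 -0.  -0.1 -0.1 -0.1  0.2  0.  -0.2  0.1 -0.  -0.   0.   0.1 -0.
  0.1  0.1]
```

```bash
cat >> kin.py <<'E'
V=np.load("kin.npy") if __import__("os").path.exists("kin.npy") else None
def ik(p,R,seed,reg=.002):
    seed=np.clip(seed,LO+.1,HI-.1)
    def f(q):
        P,Q=fk2(q,V);return np.r_[(P-p)/.001,(Q.inv()*R).as_rotvec()/.003,(q-seed)*reg]
    m=least_squares(f,seed,bounds=(LO,HI));return m.x,np.abs(m.fun[:3]).max(),np.abs(m.fun[3:6]).max()*.17
def walk(q,rows):
    """min-norm stepping along body rows [(xyz,rot)] ; returns q"""
    p,R=fk2(q,V)
    for t,w in rows:
        p=p+R.apply(t);R=R*Ro.from_rotvec(w)
        q,e,a=ik(p,R,q,.02)
    return q,e,a
def standR(h,S=90):
    """tool z heading h deg, S deg from up(90=horizontal), tool x pointing down, y horizontal"""
    h,S=np.radians([h,S]);z=np.array([np.cos(h)*np.sin(S),np.sin(h)*np.sin(S),np.cos(S)])
    y=np.array([-np.sin(h),np.cos(h),0]);y=-y
    x=np.cross(y,z);return Ro.from_matrix(np.c_[x,y,z])
E
python3 - <<'E'
from kin import *
from h import env
np.set_printoptions(precision=1,suppress=True)
q=env.get_obs()["qpos"]
print(standR(0).as_matrix())
D=lambda y:Ro.from_euler("xyz",[180,0,y],True)
# walk to stick pick via path, min-norm
def go(q,P,R,n=25):
    p0,R0=fk2(q,V)
    w=(R0.inv()*R).as_rotvec()
    for k in range(1,n+1):
        q,e,a=ik(p0+(np.array(P)-p0)*k/n,R0*Ro.from_rotvec(w*k/n),q,.02)
    return q,e,a
for nm,P,y in(("s3",(.443,.164,.19),3.5),("s0",(.41,.417,.19),1.3)):
    a=go(q,(.46,.1,.42),D(5))[0];b=go(a,P,D(y));print(nm,a,*b)
for nm,C in (("FL",(.6948,.1187)),("FR",(.6882,.0631)),("NL",(.659,.1229)),("NR",(.6524,.0673))):
    for h in(0,-10,-20,-30):
        for S in(90,100):
            R=standR(h,S);g=np.array([*C,.14]);P=g-R.apply([0,0,.1765])
            for Z in(.14,):
                best=min((ik(P,R,np.array([s1,0,s3,130,180,50,s7]),.001) for s1 in(-60,-10) for s3 in(-40,0,40) for s7 in(-90,90)),key=lambda t:t[1]+t[2])
            print(nm,h,S,*best)
E
```

```text
[[ 0.  0.  1.]
 [ 0. -1.  0.]
 [ 1.  0.  0.]]
s3 [ -51.7   -6.2   34.1  107.3    3.5   77.9 -103.5] [ -52.9   10.8   31.6  121.6   -7.4   49.4 -103.4] 0.00013820392635865986 1.6366868031183887e-05
s0 [ -51.7   -6.2   34.1  107.3    3.5   77.9 -103.5] [ -65.6   22.5   20.7  105.9   -9.8   53.3 -129.1] 0.000101799944640657 9.43889969644055e-06
FL 0 90 [-19.3  32.4  -4.7 135.9 156.3  80.3  97. ] 8.43380484893963e-06 1.5840867632436568e-06
FL 0 100 [-23.6  21.8  -0.1 137.1 153.   61.   99.5] 3.27323002036195e-06 1.0976781853649262e-06
FL -10 90 [-28.7  33.5  -3.6 132.2 137.7  80.8 101. ] 6.631599103190666e-06 1.653416278844337e-06
FL -10 100 [-28.2  23.8  -3.6 133.2 133.2  64.5 107.8] 4.411752962951709e-06 2.219426806504554e-06
FL -20 90 [-31.1  35.7  -7.1 126.3 122.8  83.6 107.4] 5.329005264842479e-06 2.382387349342263e-06
FL -20 100 [-29.7  27.   -8.1 127.3 117.3  70.  115. ] 6.74143671441918e-06 2.8508571942031935e-06
FL -30 90 [-31.4  38.8 -10.7 119.  111.2  88.2 113.4] 7.174132982123993e-06 2.8697906393852328e-06
FL -30 100 [-29.1  31.1 -12.7 120.  105.5  77.1 120.6] 7.8605845443835
[... 1686 characters left out ...]
991932347477
NR 0 100 [ 58.1  64.7 -77.  140.3 168.8  74.7 154.2] 13.112760474633056 0.2976102854328435
NR -10 90 [-26.5  31.4  -2.  139.7 141.5  83.7  96.3] 8.371484006008956e-06 1.6412874510787075e-06
NR -10 100 [ -4.   21.8 -24.2 140.1 139.8  69.9 109.7] 7.240688021381558e-06 2.203489853312239e-06
NR -20 90 [-30.3  32.9  -5.3 134.4 125.   85.1 102.1] 6.516183148619348e-06 2.0853625148919974e-06
NR -20 100 [-29.   22.7  -6.1 135.5 120.5  70.  110.3] 6.0309270077940624e-06 2.6322345721604035e-06
NR -30 90 [-31.4  35.4  -8.7 127.5 112.   88.3 107.9] 6.4741137728585585e-06 2.668285817945352e-06
NR -30 100 [-29.3  26.4 -10.4 128.6 107.   76.  115.9] 7.455588563187732e-06 3.0477535658176204e-06
```

```bash
cat > sim.py <<'E'
from kin import *
D=lambda y:Ro.from_euler("xyz",[180,0,y],True)
COMP=dict(FL=(.6948,.1187),FR=(.6882,.0631),NL=(.659,.1229),NR=(.6524,.0673))
def go(q,P,R,n=12):
    p0,R0=fk2(q,V);w=(R0.inv()*R).as_rotvec();E=0
    for k in range(1,n+1):
        q,e,a=ik(p0+(np.array(P)-p0)*k/n,R0*Ro.from_rotvec(w*k/n),q,.02);E=max(E,e,a*1000/6)
    return q,E
def place_pose(c,h,S,z):
    R=standR(h,S)*Ro.from_euler("z",180,True)
    return np.array([*COMP[c],z])-R.apply([0,0,.1765]),R
def flip_rows(q,deg):
    p,R,W,f=fk2(q,V,True)
    n=int(np.ceil(abs(deg)/8));w=-R.inv().apply(f)*np.radians(deg)/n
    c=R.inv().apply(W-p);t=c-Ro.from_rotvec(w).apply(c)
    return n,t,w
E
python3 - <<'E'
from sim import *
from h import env
np.set_printoptions(precision=1,suppress=True)
q0=env.get_obs()["qpos"]
ST={3:(.488,.167,3.5),2:(.482,.248,6.8),1:(.479,.3305,2.4),0:(.454,.4185,1.3)}
q=go(q0,(.46,.1,.42),D(5))[0]
for s,c,h in((3,"FL",-14),(2,"FR",-20),(1,"NL",-20),(0,"NR",-20)):
    x,y,a=ST[s];u=np.array([np.cos(np.radians(a)),np.sin(np.radians(a))])*.047
    P=(x-u[0],y-u[1])
    q,e=go(q,(*P,.40),D(a),20);qa=q
    q,e2=go(q,(*P,.191),D(a));qb=q
    q,e3=go(q,(*P,.40),D(a));ql=q
    n,t,w=flip_rows(q,125)
    zs=[];p,R=fk2(q,V)
    for k in range(n):
        p=p+R.apply(t);R=R*Ro.from_rotvec(w);q,_,_=ik(p,R,q,.02)
        zs+= [(p+R.apply([-.028,0,.1765]))[2],(p+R.apply([.122,0,.1765]))[2]]
    qf=q;tf=p,R
    P1,R1=place_pose(c,h,95,.26);d=np.degrees((R.inv()*R1).magnitude())
    q,e4=go(q,P1,R1,20);qp=q
    P2,_=place_pose(c,h,95,.143);q,e5=go(q,P2,R1);qq=q
    print(s,c,"errs mm",e,e2,e3,e4,e5,"min stick z %.3f"%min(zs),"postflip turn",d,"p",np.round(tf[0],3))
    for z in(qa,qb,ql,qf,qp,qq):print("  ",z)
    q,_=go(q,P1-R1.apply([0,0,.06]),R1); 
    q=go(q,tf[0],tf[1],20)[0]
    n,t,w=flip_rows(q,-125)
    p,R=fk2(q,V)
    for k in range(n):
        p=p+R.apply(t);R=R*Ro.from_rotvec(w);q,_,_=ik(p,R,q,.02)
E
```

```text
3 FL errs mm 0.0008847021725027956 0.006836234370994911 0.0066234728277064165 0.008018853937615643 0.005345257288168277 min stick z 0.225 postflip turn 89.19831831319118 p [0.6 0.1 0.7]
   [ -55.    -5.    29.9  108.9    2.6   75.4 -112.3]
   [ -52.3   10.4   30.7  121.8   -7.    49.5 -103.9]
   [ -54.6   -5.    29.5  108.9    2.5   75.4 -112.3]
   [ -48.6   -4.5   23.9  108.4  127.    74.9 -112.3]
   [-52.7  12.3  19.  132.2 121.9  59.8 -62.4]
   [-50.9  30.1  16.9 131.6 125.9  66.6 -79.7]
2 FR errs mm 0.0003649779897128187 0.005765232755727077 0.005608401338436844 0.006683840989979723 0.005295060707646654 min stick z 0.225 postflip turn 92.25238981197826 p [0.6 0.2 0.7]
   [ -59.8   -0.8   27.6  105.5    0.4   75.2 -115.5]
   [ -57.    13.4   27.2  118.    -8.    50.2 -108.5]
   [ -59.5   -0.8   27.3  105.5    0.4   75.2 -115.5]
   [ -57.7   -0.7   25.5  105.1  125.2   75.  -115.2]
   [-56.6  12.1  25.9 133.2 118.5  60.4 -62. ]
   [-53.9  30.8  22.9 132.6 121.7  65.3 -80.8]
1 NL errs mm 0.00105216255930232 0.004847814702655744 0.004733340459126335 0.007586140514058405 0.00440564179
[... 178 characters left out ...]
0. ]
   [ -63.6    5.3   25.2   99.8   -2.4   75.4 -125.5]
   [ -68.4    5.4   30.4   99.6  122.3   74.8 -125.4]
   [-69.3  13.3  29.7 132.3 108.9  63.9 -58.8]
   [-66.3  32.   26.3 131.7 110.9  65.1 -77.8]
0 NR errs mm 0.0008042565418804062 0.00425884853372231 0.004175996026352764 0.007780355185455977 0.006184815274295136 min stick z 0.224 postflip turn 112.0955915520349 p [0.6 0.4 0.7]
   [ -67.9   10.5   22.4   94.3   -4.1   76.  -133.6]
   [ -65.6   22.2   20.4  106.1   -9.5   53.3 -129.6]
   [ -67.8   10.5   22.2   94.3   -4.1   76.  -133.6]
   [ -78.3   11.3   34.4   94.3  119.2   74.1 -134.5]
   [-73.6  10.   39.9 137.2 115.5  61.4 -62.1]
   [-68.5  32.3  34.  136.5 117.3  62.4 -84.7]
```

```bash
cat >> sim.py <<'E'
from scipy.linalg import logm,expm
def T4(p,R):
    T=np.eye(4);T[:3,:3]=R.as_matrix();T[:3,3]=p;return T
def screw(a,b,ms=.045):
    """constant row taking pose a to pose b: n, xyz, rot"""
    rel=np.linalg.inv(T4(*a))@T4(*b);L=np.real(logm(rel))
    w=np.array([L[2,1],L[0,2],L[1,0]])
    for n in range(1,60):
        E=expm(L/n)
        if np.abs(w/n).max()<.145 and np.linalg.norm(w/n)<.147 and np.linalg.norm(E[:3,3])<ms: break
    return n,E[:3,3],w/n
def show(tag,n,t,w): print(tag,n,"x",np.round(t,4).tolist(),np.round(w,4).tolist())
def applyrows(a,n,t,w):
    p,R=a
    for _ in range(n): p=p+R.apply(t);R=R*Ro.from_rotvec(w)
    return p,R
E
python3 - <<'E'
from h import *
D=rot(180,0,3.5)
legs([((.475,-.03,.40),D,.045),((.441,.164,.40),D,.045),((.441,.164,.191),D,.035)])
E
```

```text
shift 5 x [0.0168, -0.0382, 0.0032] tot [0.0838, -0.1909, 0.0162]
turn 1 x [-0.0006, -0.0019, 0.0256] tot [-0.0006, -0.0019, 0.0256]
shift 5 x [-0.0044, -0.0391, -0.0] tot [-0.0221, -0.1957, -0.0]
shift 6 x [0.0, -0.0, 0.0348] tot [0.0, -0.0, 0.209]
```

>>> send_rows:
  xyz:
    - [0.0168, -0.0382, 0.0032]
    - [0.0168, -0.0382, 0.0032]
    - [0.0168, -0.0382, 0.0032]
    - [0.0168, -0.0382, 0.0032]
    - [0.0168, -0.0382, 0.0032]
    - [0, 0, 0]
    - [-0.0044, -0.0391, 0]
    - [-0.0044, -0.0391, 0]
    - [-0.0044, -0.0391, 0]
    - [-0.0044, -0.0391, 0]
    - [-0.0044, -0.0391, 0]
    - [0, 0, 0.02]
    - [0, 0, 0.03]
    - [0, 0, 0.03]
    - [0, 0, 0.03]
    - [0, 0, 0.03]
    - [0, 0, 0]
    - [0, 0, 0]
  rotation:
    - [0, 0, 0]
    - [0, 0, 0]
    - [0, 0, 0]
    - [0, 0, 0]
    - [0, 0, 0]
    - [0, 0, 0.0256]
    - [0, 0, 0]
    - [0, 0, 0]
    - [0, 0, 0]
    - [0, 0, 0]
    - [0, 0, 0]
    - [0, 0, 0]
    - [0, 0, 0]
    - [0, 0, 0]
    - [0, 0, 0]
    - [0, 0, 0]
    - [0, 0, 0]
    - [0, 0, 0]
  jaw: [0.6, 0.6, 0.6, 0.6, 0.6, 0.6, 0.6, 0.6, 0.6, 0.6, 0.6, 0.6, 0.6, 0.6, 0.6, 0.6, 0.6, 0.6]

```text
time_s: 27.25
tool_pos: [0.441, 0.1634, 0.2589]
tool_rot: [179.9, 0.1, 3.4]
force: [0.0, 0.2, -0.6]
grip_width: 0.0521
grasp_force: 0.0
```

```bash
python3 - <<'E'
from h import *
print(np.round(env.get_obs()["qpos"],1))
legs([((.441,.164,.191),rot(180,0,3.5),.035)])
E
```

```text
[ -56.2    3.9   33.9  118.7   -2.5   58.2 -107.6]
shift 2 x [0.0001, -0.0004, 0.034] tot [0.0002, -0.0008, 0.0679]
turn 1 x [0.0019, 0.002, -0.0011] tot [0.0019, 0.002, -0.0011]
```

>>> send_rows:
  xyz:
    - [0, 0, 0.03]
    - [0, 0, 0.03]
    - [0, 0, 0.008]
    - [0, 0, 0]
    - [0, 0, 0]
    - [0, 0, 0]
    - [0, 0, 0]
    - [0, 0, 0]
    - [0, 0, 0]
    - [0, 0, 0]
    - [0, 0, 0]
    - [0, 0, 0]
    - [0, 0, -0.02]
    - [0, 0, -0.04]
    - [0, 0, -0.05]
    - [0, 0, -0.05]
    - [0, 0, -0.04]
    - [0, 0, 0]
    - [0, 0, 0]
  rotation:
    - [0, 0, 0]
    - [0, 0, 0]
    - [0, 0, 0]
    - [0, 0, 0]
    - [0, 0, 0]
    - [0, 0, 0]
    - [0, 0, 0]
    - [0, 0, 0]
    - [0, 0, 0]
    - [0, 0, 0]
    - [0, 0, 0]
    - [0, 0, 0]
    - [0, 0, 0]
    - [0, 0, 0]
    - [0, 0, 0]
    - [0, 0, 0]
    - [0, 0, 0]
    - [0, 0, 0]
    - [0, 0, 0]
  jaw: [0.6, 0.6, 0.6, 0.6, 0.4, 0.3, 0.2, 0, 0, 0, 0, 0, 0, 0, 0, 0, 0, 0, 0]
  newtons: 30

```text
time_s: 29.15
tool_pos: [0.4412, 0.1641, 0.3919]
tool_rot: [-179.9, -0.1, 3.5]
force: [-0.7, -0.2, -0.6]
grip_width: 0.0158
grasp_force: 29.9
```

```bash
cat > plan.py <<'E'
# python3 plan.py COMP heading : from the current (lifted) pose to pre-place, as constant-row screws
import sys
from sim import *
from h import env,cur
def plan(c,h,z=.26,S=93,q0=None,back=0,check=True):
    q0=env.get_obs()["qpos"] if q0 is None else q0
    P1,R1=place_pose(c,h,S,z);P1=P1-R1.apply([0,0,back])
    seed=np.array(q0);seed[4]=120;seed[6]=-65;seed[5]=62;seed[3]=min(132,HI[3])
    qp,e,a=ik(P1,R1,seed,.002);print("pre q",np.round(qp,1),round(e,3),round(a,3))
    a=cur();q=q0;zmin=9
    for k in(1,2,3):
        b=fk2(np.array(q0)+(qp-q0)*k/3,V) if k<3 else (P1,R1)
        n,t,w=screw(a,b);t,w=np.round(t,4),np.round(w,4);show(f"seg{k}",n,t,w)
        for _ in range(n):
            a=applyrows(a,1,t,w);q,e,an=ik(*a,q,.02)
            zmin=min(zmin,*[(a[0]+a[1].apply([x,0,.1765]))[2] for x in(-.03,.124)])
        print("   q",np.round(q,1),"err",round(e,2),"zmin %.3f"%zmin,"p",np.round(a[0],3))
    print("end dev",np.round(a[0]-P1,4))
if __name__=="__main__": plan(sys.argv[1],float(sys.argv[2]))
E
python3 plan.py FL -14
```

```text
pre q [-61.1  14.8  28.  132.7 123.1  60.6 -66.4] 0.0 0.0
seg1 7 x [0.0015, 0.0084, 0.0123] [-0.1027, 0.0068, -0.0854]
   q [-59.1   1.6  31.3 117.4  42.9  69.9 -97.1] err 0.0 zmin 0.175 p [0.476 0.092 0.328]
seg2 7 x [0.0042, 0.0022, 0.004] [-0.0912, -0.0044, -0.1077]
   q [-61.    8.2  30.5 125.1  82.9  65.2 -81.7] err 0.0 zmin 0.172 p [0.516 0.09  0.312]
seg3 7 x [0.0103, 0.0057, -0.0039] [-0.0861, -0.0051, -0.1171]
   q [-63.3  15.1  30.3 132.8 123.   60.1 -66.8] err 0.0 zmin 0.136 p [0.524 0.161 0.269]
end dev [ 0.0002 -0.0001  0.    ]
```

>>> send_rows:
  xyz:
    - [0.0015, 0.0084, 0.0123]
    - [0.0015, 0.0084, 0.0123]
    - [0.0015, 0.0084, 0.0123]
    - [0.0015, 0.0084, 0.0123]
    - [0.0015, 0.0084, 0.0123]
    - [0.0015, 0.0084, 0.0123]
    - [0.0015, 0.0084, 0.0123]
    - [0.0042, 0.0022, 0.004]
    - [0.0042, 0.0022, 0.004]
    - [0.0042, 0.0022, 0.004]
    - [0.0042, 0.0022, 0.004]
    - [0.0042, 0.0022, 0.004]
    - [0.0042, 0.0022, 0.004]
    - [0.0042, 0.0022, 0.004]
  rotation:
    - [-0.1027, 0.0068, -0.0854]
    - [-0.1027, 0.0068, -0.0854]
    - [-0.1027, 0.0068, -0.0854]
    - [-0.1027, 0.0068, -0.0854]
    - [-0.1027, 0.0068, -0.0854]
    - [-0.1027, 0.0068, -0.0854]
    - [-0.1027, 0.0068, -0.0854]
    - [-0.0912, -0.0044, -0.1077]
    - [-0.0912, -0.0044, -0.1077]
    - [-0.0912, -0.0044, -0.1077]
    - [-0.0912, -0.0044, -0.1077]
    - [-0.0912, -0.0044, -0.1077]
    - [-0.0912, -0.0044, -0.1077]
    - [-0.0912, -0.0044, -0.1077]
  jaw: [0, 0, 0, 0, 0, 0, 0, 0, 0, 0, 0, 0, 0, 0]

```text
time_s: 30.55
tool_pos: [0.5151, 0.0896, 0.3089]
tool_rot: [115.0, 45.1, 63.4]
force: [0.3, -1.1, -0.2]
grip_width: 0.0157
grasp_force: 29.9
```

>>> send_rows:
  xyz:
    - [0.0103, 0.0057, -0.0039]
    - [0.0103, 0.0057, -0.0039]
    - [0.0103, 0.0057, -0.0039]
    - [0.0103, 0.0057, -0.0039]
    - [0.0103, 0.0057, -0.0039]
    - [0.0103, 0.0057, -0.0039]
    - [0.0103, 0.0057, -0.0039]
    - [0, 0, 0]
    - [0, 0, 0]
    - [0, 0, 0]
  rotation:
    - [-0.0861, -0.0051, -0.1171]
    - [-0.0861, -0.0051, -0.1171]
    - [-0.0861, -0.0051, -0.1171]
    - [-0.0861, -0.0051, -0.1171]
    - [-0.0861, -0.0051, -0.1171]
    - [-0.0861, -0.0051, -0.1171]
    - [-0.0861, -0.0051, -0.1171]
    - [0, 0, 0]
    - [0, 0, 0]
    - [0, 0, 0]
  jaw: [0, 0, 0, 0, 0, 0, 0, 0, 0, 0]

```text
time_s: 31.55
tool_pos: [0.5239, 0.1607, 0.2688]
tool_rot: [179.8, 86.9, 165.6]
force: [-0.7, 0.9, -1.0]
grip_width: 0.0155
grasp_force: 29.9
```

```bash
python3 - <<'E'
from sim import *
from h import *
p,R=cur();print(np.round(env.get_obs()["qpos"],1),p)
for z in(.26,.14):
    P,Q=place_pose("FL",-14,93,z);legs([(P,Q,.03)])
ends=[p+R.apply([x,0,.1765]) for x in(-.028,.122)];T=env.read_camera("top");S=env.read_camera("side")
print(np.round(ends,3),proj(T,ends),proj(S,ends))
montage([cell(T["image"],270,110,4,400,400),cell(S["image"],330,120,4,400,400)],'pics/g9.png')
E
```

```text
[-63.1  15.3  30.1 133.  122.9  60.3 -67.1] [0.52391123 0.1607015  0.26876373]
shift 1 x [-0.0005, 0.0006, -0.0003] tot [-0.0005, 0.0006, -0.0003]
turn 1 x [-0.0025, -0.0012, -0.0003] tot [-0.0025, -0.0012, -0.0003]
shift 4 x [0.0298, 0.0001, 0.0015] tot [0.1194, 0.0006, 0.0061]
turn 1 x [-0.0025, -0.0012, -0.0003] tot [-0.0025, -0.0012, -0.0003]
[[0.696 0.117 0.287]
 [0.688 0.119 0.137]] [[307.73133491 118.45558963]
 [308.57962952 137.81484625]] [[385.77229572 145.17353614]
 [379.59564139 188.83815596]]
```

View pics/g9.png

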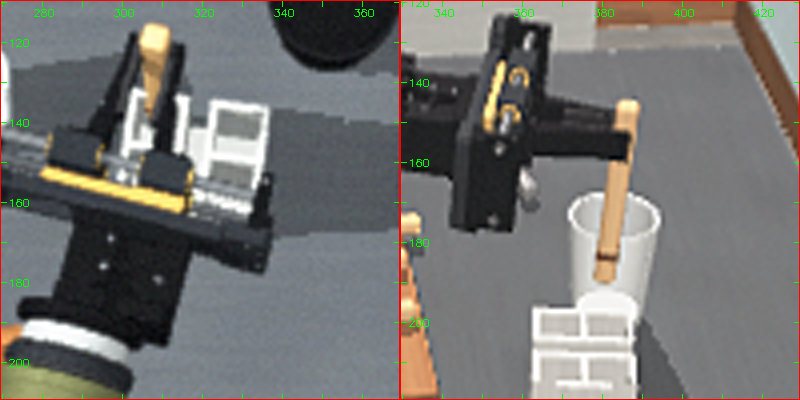

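>>> send_rows:
  xyz:
    - [0.02, 0, 0.003]
    - [0.03, 0, 0.002]
    - [0.03, 0, 0.002]
    - [0.025, 0, 0.001]
    - [0.0144, 0, 0.001]
    - [0, 0, 0]
    - [0, 0, 0]
    - [0, 0, 0]
  rotation:
    - [0, 0, 0]
    - [0, 0, 0]
    - [0, 0, 0]
    - [0, 0, 0]
    - [0, 0, 0]
    - [0, 0, 0]
    - [0, 0, 0]
    - [0, 0, 0]
  jaw: [0, 0, 0, 0, 0, 0, 0, 0]

```text
time_s: 32.45
tool_pos: [0.5268, 0.1606, 0.1504]
tool_rot: [178.9, 87.0, 164.9]
force: [0.6, -0.2, -0.7]
grip_width: 0.0156
grasp_force: 29.9
```

>>> send_rows:
  xyz:
    - [0, 0, 0]
    - [0, 0, 0]
    - [0, 0, 0]
    - [0, 0, 0]
    - [0, 0, 0]
    - [0, 0, -0.02]
    - [0, 0, -0.03]
    - [0, 0, -0.03]
    - [-0.03, 0, 0]
    - [-0.04, 0, 0]
    - [-0.04, 0, 0]
    - [0, 0, 0]
  rotation:
    - [0, 0, 0]
    - [0, 0, 0]
    - [0, 0, 0]
    - [0, 0, 0]
    - [0, 0, 0]
    - [0, 0, 0]
    - [0, 0, 0]
    - [0, 0, 0]
    - [0, 0, 0]
    - [0, 0, 0]
    - [0, 0, 0]
    - [0, 0, 0]
  jaw: [0.2, 0.3, 0.35, 0.35, 0.35, 0.35, 0.35, 0.35, 0.35, 0.35, 0.35, 0.35]

```text
time_s: 33.65
tool_pos: [0.4557, 0.1786, 0.2688]
tool_rot: [167.8, 87.2, 153.7]
force: [-0.6, 1.4, 0.5]
grip_width: 0.0305
grasp_force: 0.0
```

```bash
cat > pick.py <<'E'
# detect sticks on the board in the top view; python3 pick.py [x y yaw] plans to 0.12 m above the grasp
import sys
from sim import *
from h import *
def detect(T=None):
    T=T or env.read_camera("top");hsv=cv2.cvtColor(T["image"],cv2.COLOR_BGR2HSV)
    m=cv2.inRange(hsv,(15,40,200),(32,140,255));m[:,:150]=0
    m=cv2.morphologyEx(m,cv2.MORPH_CLOSE,np.ones((5,3),np.uint8))
    out=[]
    for c in cv2.findContours(m,cv2.RETR_EXTERNAL,cv2.CHAIN_APPROX_NONE)[0]:
        if cv2.contourArea(c)<60: continue
        b=cv2.boxPoints(cv2.minAreaRect(c));w=onz(T,b,.022)[:,:2]
        e=[w[1]-w[0],w[2]-w[1]];e.sort(key=np.linalg.norm);l=e[1]*np.sign(e[1][0])
        print("stick c",np.round(w.mean(0),4),"yaw %.1f"%np.degrees(np.arctan2(l[1],l[0])),"len %.3f wid %.3f"%(np.linalg.norm(l),np.linalg.norm(e[0])))
def planpick(x,y,a,off=.047):
    u=np.radians(a);P=np.array([x-off*np.cos(u),y-off*np.sin(u),.33]);R=D(a)
    q0=env.get_obs()["qpos"];sd=np.array(q0);sd[4]=-4;sd[5]=65;sd[6]=-115;sd[3]=112;sd[1]=5
    qp,e,_=ik(P,R,sd,.002);print("pick at",np.round(P,4),"q",np.round(qp,1),round(e,3))
    s=cur();q=q0
    for k in(1,2,3):
        b=fk2(q0+(qp-q0)*k/3,V) if k<3 else (P,R)
        n,t,w=screw(s,b);t,w=np.round(t,4),np.round(w,4);show(f"seg{k}",n,t,w);zm=9
        for _ in range(n):
            s=applyrows(s,1,t,w);q,e,_=ik(*s,q,.02);zm=min(zm,(s[0]+s[1].apply([0,0,.182]))[2])
        print("   q",np.round(q,1),"err",round(e,2),"tip zmin %.3f"%zm,"p",np.round(s[0],3))
if len(sys.argv)>3: planpick(*map(float,sys.argv[1:4]))
else: detect()
E
python3 pick.py; python3 pick.py .482 .248 6.8
python3 -c "
from h import *
T=env.read_camera('top')['image'];S=env.read_camera('side')['image']
cv2.imwrite('pics/k1.png',S)"
```

```text
stick c [0.479  0.3337] yaw 1.7 len 0.147 wid 0.023
stick c [0.5034 0.2529] yaw -2.3 len 0.105 wid 0.028
stick c [0.4942 0.3906] yaw 2.0 len 0.145 wid 0.017
stick c [ 0.6613 -0.7737] yaw -89.7 len 0.071 wid 0.029
pick at [0.4353 0.2424 0.33  ] q [ -62.6    2.5   31.4  110.9   -1.4   66.9 -113.8] 0.0
seg1 7 x [-0.0033, -0.0056, 0.004] [0.0863, 0.0195, 0.1073]
   q [-65.2   7.7  26.5 129.5  76.9  67.3 -80.9] err 0.0 tip zmin 0.204 p [0.46  0.128 0.272]
seg2 7 x [0.0014, -0.0019, -0.0042] [0.0874, 0.0128, 0.1065]
   q [-62.5   5.1  27.4 120.2  37.8  67.2 -97.5] err 0.0 tip zmin 0.130 p [0.44  0.154 0.275]
seg3 7 x [0.0051, -0.008, -0.0122] [0.0948, 0.0009, 0.0951]
   q [ -60.1    2.5   28.8  110.8   -1.3   67.  -113.9] err 0.0 tip zmin 0.122 p [0.435 0.242 0.33 ]
```

>>> send_rows:
  xyz:
    - [-0.0033, -0.0056, 0.004]
    - [-0.0033, -0.0056, 0.004]
    - [-0.0033, -0.0056, 0.004]
    - [-0.0033, -0.0056, 0.004]
    - [-0.0033, -0.0056, 0.004]
    - [-0.0033, -0.0056, 0.004]
    - [-0.0033, -0.0056, 0.004]
    - [0.0014, -0.0019, -0.0042]
    - [0.0014, -0.0019, -0.0042]
    - [0.0014, -0.0019, -0.0042]
    - [0.0014, -0.0019, -0.0042]
    - [0.0014, -0.0019, -0.0042]
    - [0.0014, -0.0019, -0.0042]
    - [0.0014, -0.0019, -0.0042]
  rotation:
    - [0.0863, 0.0195, 0.1073]
    - [0.0863, 0.0195, 0.1073]
    - [0.0863, 0.0195, 0.1073]
    - [0.0863, 0.0195, 0.1073]
    - [0.0863, 0.0195, 0.1073]
    - [0.0863, 0.0195, 0.1073]
    - [0.0863, 0.0195, 0.1073]
    - [0.0874, 0.0128, 0.1065]
    - [0.0874, 0.0128, 0.1065]
    - [0.0874, 0.0128, 0.1065]
    - [0.0874, 0.0128, 0.1065]
    - [0.0874, 0.0128, 0.1065]
    - [0.0874, 0.0128, 0.1065]
    - [0.0874, 0.0128, 0.1065]
  jaw: [0.35, 0.35, 0.35, 0.35, 0.35, 0.35, 0.35, 0.35, 0.35, 0.35, 0.35, 0.35, 0.35, 0.35]

```text
time_s: 35.2
tool_pos: [0.4389, 0.1538, 0.2702]
tool_rot: [144.4, 12.8, 42.2]
force: [0.5, -0.7, -0.7]
grip_width: 0.0305
grasp_force: 0.0
```

>>> send_rows:
  xyz:
    - [0.0051, -0.008, -0.0122]
    - [0.0051, -0.008, -0.0122]
    - [0.0051, -0.008, -0.0122]
    - [0.0051, -0.008, -0.0122]
    - [0.0051, -0.008, -0.0122]
    - [0.0051, -0.008, -0.0122]
    - [0.0051, -0.008, -0.0122]
    - [0, 0, 0]
    - [0, 0, 0]
    - [0, 0, 0]
  rotation:
    - [0.0948, 0.0009, 0.0951]
    - [0.0948, 0.0009, 0.0951]
    - [0.0948, 0.0009, 0.0951]
    - [0.0948, 0.0009, 0.0951]
    - [0.0948, 0.0009, 0.0951]
    - [0.0948, 0.0009, 0.0951]
    - [0.0948, 0.0009, 0.0951]
    - [0, 0, 0]
    - [0, 0, 0]
    - [0, 0, 0]
  jaw: [0.5, 0.5, 0.5, 0.5, 0.5, 0.5, 0.5, 0.5, 0.5, 0.5]

```text
time_s: 36.2
tool_pos: [0.4345, 0.2424, 0.3253]
tool_rot: [179.4, 0.5, 6.9]
force: [-0.7, 0.2, 1.0]
grip_width: 0.0438
grasp_force: 0.0
```

```bash
python3 - <<'E'
from h import *
print(np.round(env.get_obs()["qpos"],1))
legs([((.4353,.2424,.191),rot(180,0,6.8),.05)])
T=env.read_camera("top");S=env.read_camera("side")
# holder check: cream pixels near expected standing stick top (FL) in both views
for n,c in(("top",T),("side",S)):
    m=cv2.inRange(cv2.cvtColor(c["image"],cv2.COLOR_BGR2HSV),(8,40,120),(32,200,255))
    uv=proj(c,[[.6948,.1187,.155],[.69,.1187,.11]]).round().astype(int);u,v=uv[0];s=m[v-15:v+15,u-15:u+15]
    y,x=np.nonzero(s);print(n,uv.tolist(),len(x),x.min()+u-15,x.max()+u-15,y.min()+v-15,y.max()+v-15)
E
```

```text
[ -59.6    3.    28.2  110.9   -1.1   67.1 -114. ]
shift 3 x [0.0006, -0.0005, 0.0448] tot [0.0018, -0.0014, 0.1343]
turn 1 x [0.0108, 0.008, 0.0023] tot [0.0108, 0.008, 0.0023]
top [[309, 134], [309, 140]] 85 305 313 133 145
side [[382, 184], [380, 196]] 88 378 384 183 198
```

>>> send_rows:
  xyz:
    - [0.0015, -0.001, 0.03]
    - [0, 0, 0.04]
    - [0, 0, 0.04]
    - [0, 0, 0.024]
    - [0, 0, 0]
    - [0, 0, 0]
    - [0, 0, 0]
    - [0, 0, 0]
    - [0, 0, 0]
    - [0, 0, 0]
    - [0, 0, 0]
    - [0, 0, 0]
    - [0, 0, 0]
    - [0, 0, -0.02]
    - [0, 0, -0.04]
    - [0, 0, -0.05]
    - [0, 0, -0.05]
    - [0, 0, -0.04]
    - [0, 0, 0]
    - [0, 0, 0]
  rotation:
    - [0.0, 0.0, 0]
    - [0, 0, 0]
    - [0, 0, 0]
    - [0, 0, 0]
    - [0, 0, 0]
    - [0, 0, 0]
    - [0, 0, 0]
    - [0, 0, 0]
    - [0, 0, 0]
    - [0, 0, 0]
    - [0, 0, 0]
    - [0, 0, 0]
    - [0, 0, 0]
    - [0, 0, 0]
    - [0, 0, 0]
    - [0, 0, 0]
    - [0, 0, 0]
    - [0, 0, 0]
    - [0, 0, 0]
    - [0, 0, 0]
  jaw: [0.5, 0.5, 0.5, 0.5, 0.5, 0.4, 0.3, 0.2, 0, 0, 0, 0, 0, 0, 0, 0, 0, 0, 0, 0]
  newtons: 30

```text
time_s: 38.3
tool_pos: [0.4369, 0.2444, 0.3935]
tool_rot: [179.7, 0.2, 6.8]
force: [-0.3, 1.1, -1.4]
grip_width: 0.0158
grasp_force: 29.9
```

```bash
python3 plan.py FR -20
```

```text
pre q [-59.1  14.3  28.6 133.5 119.8  62.2 -65. ] 0.0 0.0
seg1 7 x [0.0002, 0.013, 0.0147] [-0.1, 0.0057, -0.0794]
   q [-60.6   4.7  29.  114.9  40.1  70.6 -98.5] err 0.0 zmin 0.169 p [0.478 0.138 0.324]
seg2 7 x [-0.0003, 0.0028, 0.0082] [-0.0868, -0.0106, -0.1042]
   q [-61.1   9.6  30.2 124.2  79.8  66.1 -81.8] err 0.0 zmin 0.160 p [0.514 0.094 0.305]
seg3 7 x [0.0067, 0.0015, -0.0008] [-0.0784, -0.0112, -0.1166]
   q [-62.1  14.7  31.8 133.6 119.7  61.5 -65.6] err 0.0 zmin 0.136 p [0.523 0.124 0.269]
end dev [-0.      0.0001 -0.0003]
```

>>> send_rows:
  xyz:
    - [0.0002, 0.013, 0.0147]
    - [0.0002, 0.013, 0.0147]
    - [0.0002, 0.013, 0.0147]
    - [0.0002, 0.013, 0.0147]
    - [0.0002, 0.013, 0.0147]
    - [0.0002, 0.013, 0.0147]
    - [0.0002, 0.013, 0.0147]
    - [-0.0003, 0.0028, 0.0082]
    - [-0.0003, 0.0028, 0.0082]
    - [-0.0003, 0.0028, 0.0082]
    - [-0.0003, 0.0028, 0.0082]
    - [-0.0003, 0.0028, 0.0082]
    - [-0.0003, 0.0028, 0.0082]
    - [-0.0003, 0.0028, 0.0082]
  rotation:
    - [-0.1, 0.0057, -0.0794]
    - [-0.1, 0.0057, -0.0794]
    - [-0.1, 0.0057, -0.0794]
    - [-0.1, 0.0057, -0.0794]
    - [-0.1, 0.0057, -0.0794]
    - [-0.1, 0.0057, -0.0794]
    - [-0.1, 0.0057, -0.0794]
    - [-0.0868, -0.0106, -0.1042]
    - [-0.0868, -0.0106, -0.1042]
    - [-0.0868, -0.0106, -0.1042]
    - [-0.0868, -0.0106, -0.1042]
    - [-0.0868, -0.0106, -0.1042]
    - [-0.0868, -0.0106, -0.1042]
    - [-0.0868, -0.0106, -0.1042]
  jaw: [0, 0, 0, 0, 0, 0, 0, 0, 0, 0, 0, 0, 0, 0]

```text
time_s: 39.7
tool_pos: [0.513, 0.0937, 0.302]
tool_rot: [116.4, 44.7, 62.0]
force: [0.3, -1.0, -0.1]
grip_width: 0.0155
grasp_force: 29.9
```

>>> send_rows:
  xyz:
    - [0.0067, 0.0015, -0.0008]
    - [0.0067, 0.0015, -0.0008]
    - [0.0067, 0.0015, -0.0008]
    - [0.0067, 0.0015, -0.0008]
    - [0.0067, 0.0015, -0.0008]
    - [0.0067, 0.0015, -0.0008]
    - [0.0067, 0.0015, -0.0008]
    - [0, 0, 0]
    - [0, 0, 0]
    - [0, 0, 0]
  rotation:
    - [-0.0784, -0.0112, -0.1166]
    - [-0.0784, -0.0112, -0.1166]
    - [-0.0784, -0.0112, -0.1166]
    - [-0.0784, -0.0112, -0.1166]
    - [-0.0784, -0.0112, -0.1166]
    - [-0.0784, -0.0112, -0.1166]
    - [-0.0784, -0.0112, -0.1166]
    - [0, 0, 0]
    - [0, 0, 0]
    - [0, 0, 0]
  jaw: [0, 0, 0, 0, 0, 0, 0, 0, 0, 0]

```text
time_s: 40.7
tool_pos: [0.5223, 0.1233, 0.2684]
tool_rot: [-179.6, 86.9, 160.3]
force: [-0.0, -0.1, -0.8]
grip_width: 0.0159
grasp_force: 29.9
```

```bash
cat > low.py <<'E'
import sys
from sim import *
from h import *
c,h=sys.argv[1],float(sys.argv[2])
print(np.round(env.get_obs()["qpos"],1))
P,Q=place_pose(c,h,93,.14);p,R=cur();legs([(P,R,.03)]);legs([(p,Q,.03)])
e=[p+R.apply([x,0,.1765]) for x in(-.028,.122)];print("ends",np.round(e,3))
for n in("top","side"):
    C=env.read_camera(n);m=cv2.inRange(cv2.cvtColor(C["image"],cv2.COLOR_BGR2HSV),(8,40,120),(32,200,255))
    for uv in proj(C,e):
        u,v=uv.round().astype(int);y,x=np.nonzero(m[v-12:v+12,u-12:u+12]);print(n,uv.round(1),len(x),(x.min()+u-12,x.max()+u-12,y.min()+v-12,y.max()+v-12) if len(x) else "")
E
python3 low.py FR -20
```

```text
[-62.   15.   31.6 133.8 119.6  61.6 -65.9]
shift 4 x [0.0297, 0.0001, 0.0016] tot [0.119, 0.0002, 0.0066]
ends [[0.689 0.062 0.287]
 [0.682 0.065 0.137]]
top [331.5 121.6] 101 (np.int64(328), np.int64(336), np.int64(118), np.int64(133))
top [329.2 140.5] 56 (np.int64(326), np.int64(333), np.int64(129), np.int64(151))
side [386.6 155.3] 58 (np.int64(385), np.int64(391), np.int64(155), np.int64(166))
side [380.1 199.7] 95 (np.int64(379), np.int64(386), np.int64(188), np.int64(204))
```

>>> send_rows:
  xyz:
    - [0.02, 0, 0.002]
    - [0.03, 0, 0.002]
    - [0.03, 0, 0.002]
    - [0.025, 0, 0.001]
    - [0.014, 0, 0.001]
    - [0, 0, 0]
    - [0, 0, 0]
    - [0, 0, 0]
  rotation:
    - [0, 0, 0]
    - [0, 0, 0]
    - [0, 0, 0]
    - [0, 0, 0]
    - [0, 0, 0]
    - [0, 0, 0]
    - [0, 0, 0]
    - [0, 0, 0]
  jaw: [0, 0, 0, 0, 0, 0, 0, 0]

```text
time_s: 41.6
tool_pos: [0.5243, 0.1228, 0.1504]
tool_rot: [179.7, 87.1, 159.7]
force: [0.2, -0.2, 1.0]
grip_width: 0.0157
grasp_force: 29.9
```

>>> send_rows:
  xyz:
    - [0, 0, 0]
    - [0, 0, 0]
    - [0, 0, 0]
    - [0, 0, 0]
    - [0, 0, 0]
    - [0, 0, -0.02]
    - [0, 0, -0.03]
    - [0, 0, -0.03]
    - [-0.03, 0, 0]
    - [-0.04, 0, 0]
    - [-0.04, 0, 0]
    - [0, 0, 0]
  rotation:
    - [0, 0, 0]
    - [0, 0, 0]
    - [0, 0, 0]
    - [0, 0, 0]
    - [0, 0, 0]
    - [0, 0, 0]
    - [0, 0, 0]
    - [0, 0, 0]
    - [0, 0, 0]
    - [0, 0, 0]
    - [0, 0, 0]
    - [0, 0, 0]
  jaw: [0.2, 0.3, 0.35, 0.35, 0.35, 0.35, 0.35, 0.35, 0.35, 0.35, 0.35, 0.35]

```text
time_s: 42.8
tool_pos: [0.4554, 0.1481, 0.2687]
tool_rot: [168.2, 87.2, 148.2]
force: [0.4, 0.6, -0.4]
grip_width: 0.0308
grasp_force: 0.0
```

```bash
python3 pick.py; python3 pick.py .479 .331 2.4
python3 - <<'E'
from h import *
for n in("top","side"):
    c=env.read_camera(n);m=cv2.inRange(cv2.cvtColor(c["image"],cv2.COLOR_BGR2HSV),(8,40,120),(32,200,255))
    for P in([.6948,.1187,.155],[.6882,.0631,.155]):
        u,v=proj(c,P)[0].round().astype(int);y,x=np.nonzero(m[v-9:v+15,u-9:u+9]);print(n,(u,v),len(x),(x.min()+u-9,x.max()+u-9,y.min()+v-9,y.max()+v-9) if len(x) else "")
E
```

```text
stick c [0.479  0.3321] yaw 2.9 len 0.147 wid 0.018
stick c [0.4942 0.3906] yaw 2.1 len 0.150 wid 0.017
stick c [ 0.6699 -0.7739] yaw -72.9 len 0.077 wid 0.027
pick at [0.432 0.329 0.33 ] q [ -66.2    8.6   28.6  105.    -4.5   67.5 -123.8] 0.0
seg1 7 x [-0.0008, -0.0007, 0.0013] [0.0796, 0.0225, 0.1124]
   q [-65.2   9.5  25.6 127.8  73.4  68.8 -83.5] err 0.0 tip zmin 0.199 p [0.459 0.138 0.268]
seg2 7 x [0.0057, -0.002, -0.008] [0.0843, 0.0129, 0.1088]
   q [ -63.5    8.9   24.7  116.4   34.9   68.3 -104. ] err 0.0 tip zmin 0.126 p [0.443 0.204 0.272]
seg3 7 x [0.0059, -0.0133, -0.0144] [0.093, -0.0076, 0.0948]
   q [ -61.8    8.4   23.7  104.9   -3.7   67.4 -124.5] err 0.0 tip zmin 0.117 p [0.432 0.329 0.33 ]
top (np.int64(309), np.int64(134)) 96 (np.int64(305), np.int64(313), np.int64(131), np.int64(145))
top (np.int64(330), np.int64(136)) 93 (np.int64(326), np.int64(333), np.int64(134), np.int64(148))
side (np.int64(382), np.int64(184)) 92 (np.int64(378), np.int64(384), np.int64(183), np.int64(198))
side (np.int64(383), np.int64(195)) 143 (np.int64(378), np.int64(384), np.int64(186), np.int64(209))
```

Both sticks stand at the expected pixels. Next: stick1.

>>> send_rows:
  xyz:
    - [-0.0008, -0.0007, 0.0013]
    - [-0.0008, -0.0007, 0.0013]
    - [-0.0008, -0.0007, 0.0013]
    - [-0.0008, -0.0007, 0.0013]
    - [-0.0008, -0.0007, 0.0013]
    - [-0.0008, -0.0007, 0.0013]
    - [-0.0008, -0.0007, 0.0013]
    - [0.0057, -0.002, -0.008]
    - [0.0057, -0.002, -0.008]
    - [0.0057, -0.002, -0.008]
    - [0.0057, -0.002, -0.008]
    - [0.0057, -0.002, -0.008]
    - [0.0057, -0.002, -0.008]
    - [0.0057, -0.002, -0.008]
  rotation:
    - [0.0796, 0.0225, 0.1124]
    - [0.0796, 0.0225, 0.1124]
    - [0.0796, 0.0225, 0.1124]
    - [0.0796, 0.0225, 0.1124]
    - [0.0796, 0.0225, 0.1124]
    - [0.0796, 0.0225, 0.1124]
    - [0.0796, 0.0225, 0.1124]
    - [0.0843, 0.0129, 0.1088]
    - [0.0843, 0.0129, 0.1088]
    - [0.0843, 0.0129, 0.1088]
    - [0.0843, 0.0129, 0.1088]
    - [0.0843, 0.0129, 0.1088]
    - [0.0843, 0.0129, 0.1088]
    - [0.0843, 0.0129, 0.1088]
  jaw: [0.35, 0.35, 0.35, 0.35, 0.35, 0.35, 0.35, 0.35, 0.35, 0.35, 0.35, 0.35, 0.35, 0.35]

```text
time_s: 44.35
tool_pos: [0.4417, 0.204, 0.2668]
tool_rot: [144.1, 9.5, 38.7]
force: [0.9, -0.6, -0.2]
grip_width: 0.0304
grasp_force: 0.0
```

>>> send_rows:
  xyz:
    - [0.0059, -0.0133, -0.0144]
    - [0.0059, -0.0133, -0.0144]
    - [0.0059, -0.0133, -0.0144]
    - [0.0059, -0.0133, -0.0144]
    - [0.0059, -0.0133, -0.0144]
    - [0.0059, -0.0133, -0.0144]
    - [0.0059, -0.0133, -0.0144]
    - [0, 0, 0]
    - [0, 0, 0]
    - [0, 0, 0]
  rotation:
    - [0.093, -0.0076, 0.0948]
    - [0.093, -0.0076, 0.0948]
    - [0.093, -0.0076, 0.0948]
    - [0.093, -0.0076, 0.0948]
    - [0.093, -0.0076, 0.0948]
    - [0.093, -0.0076, 0.0948]
    - [0.093, -0.0076, 0.0948]
    - [0, 0, 0]
    - [0, 0, 0]
    - [0, 0, 0]
  jaw: [0.5, 0.5, 0.5, 0.5, 0.5, 0.5, 0.5, 0.5, 0.5, 0.5]

```text
time_s: 45.35
tool_pos: [0.4313, 0.3288, 0.3238]
tool_rot: [179.3, 0.4, 2.5]
force: [-0.8, 1.2, 0.1]
grip_width: 0.0435
grasp_force: 0.0
```

```bash
python3 - <<'E'
from h import *
print(np.round(env.get_obs()["qpos"],1))
legs([((.432,.329,.191),rot(180,0,2.4),.05)])
E
```

```text
[ -61.5    9.    23.3  105.    -3.5   67.5 -124.5]
shift 3 x [0.0005, -0.0006, 0.0443] tot [0.0016, -0.0017, 0.1328]
turn 1 x [0.0119, 0.0069, 0.0018] tot [0.0119, 0.0069, 0.0018]
```

>>> send_rows:
  xyz:
    - [0, 0, 0.03]
    - [0, 0, 0.04]
    - [0, 0, 0.04]
    - [0, 0, 0.027]
    - [0, 0, 0]
    - [0, 0, 0]
    - [0, 0, 0]
    - [0, 0, 0]
    - [0, 0, 0]
    - [0, 0, 0]
    - [0, 0, 0]
    - [0, 0, 0]
    - [0, 0, 0]
    - [0, 0, -0.02]
    - [0, 0, -0.04]
    - [0, 0, -0.05]
    - [0, 0, -0.05]
    - [0, 0, -0.04]
    - [0, 0, 0]
    - [0, 0, 0]
  rotation:
    - [0.0, 0.0, 0]
    - [0, 0, 0]
    - [0, 0, 0]
    - [0, 0, 0]
    - [0, 0, 0]
    - [0, 0, 0]
    - [0, 0, 0]
    - [0, 0, 0]
    - [0, 0, 0]
    - [0, 0, 0]
    - [0, 0, 0]
    - [0, 0, 0]
    - [0, 0, 0]
    - [0, 0, 0]
    - [0, 0, 0]
    - [0, 0, 0]
    - [0, 0, 0]
    - [0, 0, 0]
    - [0, 0, 0]
    - [0, 0, 0]
  jaw: [0.5, 0.5, 0.5, 0.5, 0.5, 0.4, 0.3, 0.2, 0, 0, 0, 0, 0, 0, 0, 0, 0, 0, 0, 0]
  newtons: 30

```text
time_s: 47.35
tool_pos: [0.4321, 0.3295, 0.3892]
tool_rot: [179.6, 0.2, 2.4]
force: [-0.7, -0.2, -1.1]
grip_width: 0.0154
grasp_force: 29.7
```

```bash
sed -i 's/z=.26,S=93/z=.285,S=93/' plan.py; python3 plan.py NL -20
```

```text
pre q [-63.6  10.9  23.3 131.9 110.   66.9 -56.6] 0.0 0.0
seg1 7 x [-0.0007, 0.0133, 0.0137] [-0.0913, 0.0153, -0.0918]
   q [ -63.2    7.6   24.2  110.9   35.1   72.  -102.5] err 0.0 zmin 0.169 p [0.464 0.222 0.324]
seg2 7 x [-0.0029, 0.003, 0.008] [-0.0834, -0.0101, -0.1108]
   q [-64.4   9.3  24.8 121.5  72.4  69.3 -79.5] err 0.0 zmin 0.157 p [0.492 0.169 0.31 ]
seg3 7 x [0.003, 0.0007, -0.0006] [-0.0757, -0.0228, -0.1197]
   q [-66.1  11.   26.  132.  109.8  66.4 -56.7] err 0.0 zmin 0.157 p [0.493 0.183 0.295]
end dev [0.0001 0.0001 0.0004]
```

>>> send_rows:
  xyz:
    - [-0.0007, 0.0133, 0.0137]
    - [-0.0007, 0.0133, 0.0137]
    - [-0.0007, 0.0133, 0.0137]
    - [-0.0007, 0.0133, 0.0137]
    - [-0.0007, 0.0133, 0.0137]
    - [-0.0007, 0.0133, 0.0137]
    - [-0.0007, 0.0133, 0.0137]
    - [-0.0029, 0.003, 0.008]
    - [-0.0029, 0.003, 0.008]
    - [-0.0029, 0.003, 0.008]
    - [-0.0029, 0.003, 0.008]
    - [-0.0029, 0.003, 0.008]
    - [-0.0029, 0.003, 0.008]
    - [-0.0029, 0.003, 0.008]
  rotation:
    - [-0.0913, 0.0153, -0.0918]
    - [-0.0913, 0.0153, -0.0918]
    - [-0.0913, 0.0153, -0.0918]
    - [-0.0913, 0.0153, -0.0918]
    - [-0.0913, 0.0153, -0.0918]
    - [-0.0913, 0.0153, -0.0918]
    - [-0.0913, 0.0153, -0.0918]
    - [-0.0834, -0.0101, -0.1108]
    - [-0.0834, -0.0101, -0.1108]
    - [-0.0834, -0.0101, -0.1108]
    - [-0.0834, -0.0101, -0.1108]
    - [-0.0834, -0.0101, -0.1108]
    - [-0.0834, -0.0101, -0.1108]
    - [-0.0834, -0.0101, -0.1108]
  jaw: [0, 0, 0, 0, 0, 0, 0, 0, 0, 0, 0, 0, 0, 0]

```text
time_s: 48.75
tool_pos: [0.4907, 0.1681, 0.3072]
tool_rot: [121.1, 42.5, 67.6]
force: [-0.0, 0.2, -1.2]
grip_width: 0.0157
grasp_force: 29.7
```

>>> send_rows:
  xyz:
    - [0.003, 0.0007, -0.0006]
    - [0.003, 0.0007, -0.0006]
    - [0.003, 0.0007, -0.0006]
    - [0.003, 0.0007, -0.0006]
    - [0.003, 0.0007, -0.0006]
    - [0.003, 0.0007, -0.0006]
    - [0.003, 0.0007, -0.0006]
    - [0, 0, 0]
    - [0, 0, 0]
    - [0, 0, 0]
  rotation:
    - [-0.0757, -0.0228, -0.1197]
    - [-0.0757, -0.0228, -0.1197]
    - [-0.0757, -0.0228, -0.1197]
    - [-0.0757, -0.0228, -0.1197]
    - [-0.0757, -0.0228, -0.1197]
    - [-0.0757, -0.0228, -0.1197]
    - [-0.0757, -0.0228, -0.1197]
    - [0, 0, 0]
    - [0, 0, 0]
    - [0, 0, 0]
  jaw: [0, 0, 0, 0, 0, 0, 0, 0, 0, 0]

```text
time_s: 49.75
tool_pos: [0.4933, 0.1838, 0.2941]
tool_rot: [178.7, 86.9, 158.7]
force: [1.2, 0.5, -0.1]
grip_width: 0.0156
grasp_force: 29.7
```

```bash
python3 low.py NL -20
```

```text
[-66.1  11.3  25.9 132.2 109.7  66.5 -57.1]
shift 5 x [0.0289, -0.0001, 0.0016] tot [0.1446, -0.0007, 0.008]
ends [[0.66  0.123 0.313]
 [0.653 0.126 0.163]]
top [304.8 130.7] 92 (np.int64(301), np.int64(312), np.int64(129), np.int64(142))
top [305.7 148.9] 55 (np.int64(302), np.int64(313), np.int64(137), np.int64(149))
side [373.2 136.6] 59 (np.int64(370), np.int64(384), np.int64(125), np.int64(144))
side [367.9 181.1] 86 (np.int64(365), np.int64(379), np.int64(169), np.int64(192))
```

>>> send_rows:
  xyz:
    - [0.02, 0, 0.002]
    - [0.03, 0, 0.002]
    - [0.03, 0, 0.002]
    - [0.03, 0, 0.002]
    - [0.02, 0, 0.001]
    - [0.0146, 0, 0.001]
    - [0, 0, 0]
    - [0, 0, 0]
    - [0, 0, 0]
  rotation:
    - [0, 0, 0]
    - [0, 0, 0]
    - [0, 0, 0]
    - [0, 0, 0]
    - [0, 0, 0]
    - [0, 0, 0]
    - [0, 0, 0]
    - [0, 0, 0]
    - [0, 0, 0]
  jaw: [0, 0, 0, 0, 0, 0, 0, 0, 0]

```text
time_s: 50.75
tool_pos: [0.4959, 0.1833, 0.1504]
tool_rot: [177.9, 87.0, 157.9]
force: [1.4, -0.3, 0.4]
grip_width: 0.0156
grasp_force: 30.0
```

>>> send_rows:
  xyz:
    - [0, 0, 0]
    - [0, 0, 0]
    - [0, 0, 0]
    - [0, 0, 0]
    - [0, 0, 0]
    - [0, 0, -0.015]
    - [0, 0, -0.02]
    - [-0.02, 0, 0]
    - [-0.04, 0, 0]
    - [-0.04, 0, 0]
    - [-0.03, 0, 0]
    - [0, 0, 0]
  rotation:
    - [0, 0, 0]
    - [0, 0, 0]
    - [0, 0, 0]
    - [0, 0, 0]
    - [0, 0, 0]
    - [0, 0, 0]
    - [0, 0, 0]
    - [0, 0, 0]
    - [0, 0, 0]
    - [0, 0, 0]
    - [0, 0, 0]
    - [0, 0, 0]
  jaw: [0.2, 0.3, 0.35, 0.35, 0.35, 0.35, 0.35, 0.35, 0.35, 0.35, 0.35, 0.35]

```text
time_s: 51.95
tool_pos: [0.4692, 0.1931, 0.2849]
tool_rot: [170.9, 87.1, 150.9]
force: [0.5, 0.6, 0.3]
grip_width: 0.0304
grasp_force: 0.0
```

```bash
python3 pick.py; python3 pick.py .494 .3905 2
cat > chk.py <<'E'
from sim import COMP
from h import *
for n in("top","side"):
    c=env.read_camera(n);m=cv2.inRange(cv2.cvtColor(c["image"],cv2.COLOR_BGR2HSV),(8,40,120),(32,200,255))
    for k,P in COMP.items():
        u,v=proj(c,[*P,.155])[0].round().astype(int);y,x=np.nonzero(m[v-6:v+15,u-7:u+8]);print(n,k,int(u),int(v),len(x),*map(int,(x.min()+u-7,x.max()+u-7,y.min()+v-6,y.max()+v-6)) if len(x) else "")
E
python3 chk.py
```

```text
stick c [0.4942 0.3906] yaw 2.1 len 0.150 wid 0.017
stick c [0.5907 0.177 ] yaw 69.7 len 0.102 wid 0.009
stick c [ 0.6613 -0.7766] yaw -89.7 len 0.077 wid 0.029
pick at [0.447  0.3889 0.33  ] q [ -66.7   14.9   27.1   98.2   -7.2   68.7 -125.7] 0.0
seg1 7 x [0.0005, -0.0, 0.001] [0.0775, 0.0265, 0.1146]
   q [-65.8  12.5  23.2 122.   69.5  69.4 -81. ] err 0.0 tip zmin 0.205 p [0.475 0.191 0.278]
seg2 7 x [0.0068, -0.0023, -0.0078] [0.0828, 0.0126, 0.1108]
   q [ -63.4   13.4   21.9  110.    32.    69.3 -104.1] err 0.0 tip zmin 0.131 p [0.46  0.261 0.279]
seg3 7 x [0.006, -0.0142, -0.0135] [0.09, -0.0112, 0.0972]
   q [ -60.9   14.4   20.2   98.    -5.3   68.6 -127.3] err 0.0 tip zmin 0.120 p [0.447 0.389 0.33 ]
top FL 309 134 101 303 313 131 148
top FR 330 136 95 326 333 134 148
top NL 307 147 72 302 313 141 158
top NR 328 150 28 327 332 144 148
side FL 382 184 97 379 385 183 198
side FR 383 195 136 378 385 189 209
side NL 370 184 99 365 371 182 198
side NR 370 195 89 365 370 189 203
```

>>> send_rows:
  xyz:
    - [0.0005, 0, 0.001]
    - [0.0005, 0, 0.001]
    - [0.0005, 0, 0.001]
    - [0.0005, 0, 0.001]
    - [0.0005, 0, 0.001]
    - [0.0005, 0, 0.001]
    - [0.0005, 0, 0.001]
    - [0.0068, -0.0023, -0.0078]
    - [0.0068, -0.0023, -0.0078]
    - [0.0068, -0.0023, -0.0078]
    - [0.0068, -0.0023, -0.0078]
    - [0.0068, -0.0023, -0.0078]
    - [0.0068, -0.0023, -0.0078]
    - [0.0068, -0.0023, -0.0078]
  rotation:
    - [0.0775, 0.0265, 0.1146]
    - [0.0775, 0.0265, 0.1146]
    - [0.0775, 0.0265, 0.1146]
    - [0.0775, 0.0265, 0.1146]
    - [0.0775, 0.0265, 0.1146]
    - [0.0775, 0.0265, 0.1146]
    - [0.0775, 0.0265, 0.1146]
    - [0.0828, 0.0126, 0.1108]
    - [0.0828, 0.0126, 0.1108]
    - [0.0828, 0.0126, 0.1108]
    - [0.0828, 0.0126, 0.1108]
    - [0.0828, 0.0126, 0.1108]
    - [0.0828, 0.0126, 0.1108]
    - [0.0828, 0.0126, 0.1108]
  jaw: [0.35, 0.35, 0.35, 0.35, 0.35, 0.35, 0.35, 0.35, 0.35, 0.35, 0.35, 0.35, 0.35, 0.35]

```text
time_s: 53.5
tool_pos: [0.4592, 0.2609, 0.2742]
tool_rot: [145.0, 8.0, 39.7]
force: [-0.4, 0.3, 0.1]
grip_width: 0.0306
grasp_force: 0.0
```

>>> send_rows:
  xyz:
    - [0.006, -0.0142, -0.0135]
    - [0.006, -0.0142, -0.0135]
    - [0.006, -0.0142, -0.0135]
    - [0.006, -0.0142, -0.0135]
    - [0.006, -0.0142, -0.0135]
    - [0.006, -0.0142, -0.0135]
    - [0.006, -0.0142, -0.0135]
    - [0, 0, 0]
    - [0, 0, 0]
    - [0, 0, 0]
  rotation:
    - [0.09, -0.0112, 0.0972]
    - [0.09, -0.0112, 0.0972]
    - [0.09, -0.0112, 0.0972]
    - [0.09, -0.0112, 0.0972]
    - [0.09, -0.0112, 0.0972]
    - [0.09, -0.0112, 0.0972]
    - [0.09, -0.0112, 0.0972]
    - [0, 0, 0]
    - [0, 0, 0]
    - [0, 0, 0]
  jaw: [0.5, 0.5, 0.5, 0.5, 0.5, 0.5, 0.5, 0.5, 0.5, 0.5]

```text
time_s: 54.5
tool_pos: [0.4471, 0.3879, 0.3253]
tool_rot: [179.5, 0.3, 2.1]
force: [0.1, 0.6, -1.1]
grip_width: 0.0433
grasp_force: 0.0
```

```bash
python3 - <<'E'
from h import *
legs([((.447,.389,.191),rot(180,0,2),.05)])
E
python3 pick.py
```

```text
shift 3 x [0.0002, -0.0008, 0.0448] tot [0.0006, -0.0023, 0.1343]
turn 1 x [0.0093, 0.0049, 0.001] tot [0.0093, 0.0049, 0.001]
stick c [0.5365 0.3907] yaw 2.0 len 0.060 wid 0.014
stick c [ 0.6613 -0.7737] yaw -89.7 len 0.071 wid 0.029
stick c [0.6969 0.1281] yaw -10.4 len 0.077 wid 0.016
```

Stick end visible where expected; picking it.

>>> send_rows:
  xyz:
    - [0, -0.0005, 0.03]
    - [0, 0, 0.04]
    - [0, 0, 0.04]
    - [0, 0, 0.027]
    - [0, 0, 0]
    - [0, 0, 0]
    - [0, 0, 0]
    - [0, 0, 0]
    - [0, 0, 0]
    - [0, 0, 0]
    - [0, 0, 0]
    - [0, 0, 0]
    - [0, 0, 0]
    - [0, 0, -0.02]
    - [0, 0, -0.04]
    - [0, 0, -0.05]
    - [0, 0, -0.05]
    - [0, 0, -0.04]
    - [0, 0, 0]
    - [0, 0, 0]
  rotation:
    - [0, 0, 0]
    - [0, 0, 0]
    - [0, 0, 0]
    - [0, 0, 0]
    - [0, 0, 0]
    - [0, 0, 0]
    - [0, 0, 0]
    - [0, 0, 0]
    - [0, 0, 0]
    - [0, 0, 0]
    - [0, 0, 0]
    - [0, 0, 0]
    - [0, 0, 0]
    - [0, 0, 0]
    - [0, 0, 0]
    - [0, 0, 0]
    - [0, 0, 0]
    - [0, 0, 0]
    - [0, 0, 0]
    - [0, 0, 0]
  jaw: [0.5, 0.5, 0.5, 0.5, 0.5, 0.4, 0.3, 0.2, 0, 0, 0, 0, 0, 0, 0, 0, 0, 0, 0, 0]
  newtons: 30

```text
time_s: 56.55
tool_pos: [0.4479, 0.3894, 0.3914]
tool_rot: [179.8, 0.1, 2.0]
force: [-0.3, 0.9, -0.9]
grip_width: 0.0157
grasp_force: 30.0
```

```bash
python3 plan.py NR -20
```

```text
pre q [-58.6   6.7  23.8 136.6 116.3  65.3 -58.7] 0.0 0.0
seg1 7 x [-0.0019, 0.0198, 0.0156] [-0.0943, 0.0193, -0.087]
   q [ -61.7   10.3   23.1  107.9   35.7   71.9 -104.8] err 0.0 zmin 0.176 p [0.485 0.235 0.327]
seg2 7 x [-0.0078, 0.0036, 0.0111] [-0.0841, -0.0085, -0.1118]
   q [-61.8   8.6  25.2 122.2  75.9  68.3 -81.7] err 0.0 zmin 0.165 p [0.503 0.142 0.315]
seg3 7 x [0.0014, -0.0043, -0.0001] [-0.0751, -0.017, -0.1236]
   q [-61.9   6.8  27.2 136.7 116.3  64.9 -58.9] err 0.0 zmin 0.160 p [0.487 0.128 0.294]
end dev [-0.      0.0001  0.0002]
```

>>> send_rows:
  xyz:
    - [-0.0019, 0.0198, 0.0156]
    - [-0.0019, 0.0198, 0.0156]
    - [-0.0019, 0.0198, 0.0156]
    - [-0.0019, 0.0198, 0.0156]
    - [-0.0019, 0.0198, 0.0156]
    - [-0.0019, 0.0198, 0.0156]
    - [-0.0019, 0.0198, 0.0156]
    - [-0.0078, 0.0036, 0.0111]
    - [-0.0078, 0.0036, 0.0111]
    - [-0.0078, 0.0036, 0.0111]
    - [-0.0078, 0.0036, 0.0111]
    - [-0.0078, 0.0036, 0.0111]
    - [-0.0078, 0.0036, 0.0111]
    - [-0.0078, 0.0036, 0.0111]
  rotation:
    - [-0.0943, 0.0193, -0.087]
    - [-0.0943, 0.0193, -0.087]
    - [-0.0943, 0.0193, -0.087]
    - [-0.0943, 0.0193, -0.087]
    - [-0.0943, 0.0193, -0.087]
    - [-0.0943, 0.0193, -0.087]
    - [-0.0943, 0.0193, -0.087]
    - [-0.0841, -0.0085, -0.1118]
    - [-0.0841, -0.0085, -0.1118]
    - [-0.0841, -0.0085, -0.1118]
    - [-0.0841, -0.0085, -0.1118]
    - [-0.0841, -0.0085, -0.1118]
    - [-0.0841, -0.0085, -0.1118]
    - [-0.0841, -0.0085, -0.1118]
  jaw: [0, 0, 0, 0, 0, 0, 0, 0, 0, 0, 0, 0, 0, 0]

```text
time_s: 57.95
tool_pos: [0.502, 0.1416, 0.3125]
tool_rot: [118.0, 41.5, 64.7]
force: [-0.3, -0.4, 0.4]
grip_width: 0.0156
grasp_force: 30.0
```

>>> send_rows:
  xyz:
    - [0.0014, -0.0043, -0.0001]
    - [0.0014, -0.0043, -0.0001]
    - [0.0014, -0.0043, -0.0001]
    - [0.0014, -0.0043, -0.0001]
    - [0.0014, -0.0043, -0.0001]
    - [0.0014, -0.0043, -0.0001]
    - [0.0014, -0.0043, -0.0001]
    - [0, 0, 0]
    - [0, 0, 0]
    - [0, 0, 0]
  rotation:
    - [-0.0751, -0.017, -0.1236]
    - [-0.0751, -0.017, -0.1236]
    - [-0.0751, -0.017, -0.1236]
    - [-0.0751, -0.017, -0.1236]
    - [-0.0751, -0.017, -0.1236]
    - [-0.0751, -0.017, -0.1236]
    - [-0.0751, -0.017, -0.1236]
    - [0, 0, 0]
    - [0, 0, 0]
    - [0, 0, 0]
  jaw: [0, 0, 0, 0, 0, 0, 0, 0, 0, 0]

```text
time_s: 58.95
tool_pos: [0.4866, 0.1279, 0.2936]
tool_rot: [-179.4, 86.9, 160.6]
force: [-0.2, 0.4, 0.1]
grip_width: 0.0154
grasp_force: 30.0
```

```bash
python3 low.py NR -20
```

```text
[-62.2   7.1  27.4 137.  116.2  65.  -59.3]
shift 5 x [0.0288, -0.0, 0.0016] tot [0.1442, -0.0002, 0.0081]
ends [[0.654 0.067 0.312]
 [0.646 0.07  0.162]]
top [329.6 133.9] 98 (np.int64(325), np.int64(334), np.int64(131), np.int64(145))
top [327.4 151.7] 71 (np.int64(324), np.int64(332), np.int64(140), np.int64(154))
side [373.7 146.7] 57 (np.int64(370), np.int64(377), np.int64(146), np.int64(158))
side [368.1 192.1] 216 (np.int64(366), np.int64(379), np.int64(180), np.int64(203))
```

>>> send_rows:
  xyz:
    - [0.02, 0, 0.002]
    - [0.03, 0, 0.002]
    - [0.03, 0, 0.002]
    - [0.03, 0, 0.002]
    - [0.02, 0, 0.001]
    - [0.0142, 0, 0.001]
    - [0, 0, 0]
    - [0, 0, 0]
    - [0, 0, 0]
  rotation:
    - [0, 0, 0]
    - [0, 0, 0]
    - [0, 0, 0]
    - [0, 0, 0]
    - [0, 0, 0]
    - [0, 0, 0]
    - [0, 0, 0]
    - [0, 0, 0]
    - [0, 0, 0]
  jaw: [0, 0, 0, 0, 0, 0, 0, 0, 0]

```text
time_s: 59.95
tool_pos: [0.4889, 0.1267, 0.1502]
tool_rot: [-179.6, 87.0, 160.4]
force: [0.1, 0.3, -0.7]
grip_width: 0.0158
grasp_force: 30.0
```

>>> send_rows:
  xyz:
    - [0, 0, 0]
    - [0, 0, 0]
    - [0, 0, 0]
    - [0, 0, 0]
    - [0, 0, 0]
    - [0, 0, -0.005]
    - [-0.02, 0, 0]
    - [-0.04, 0, 0]
    - [-0.04, 0, 0]
    - [-0.03, 0, 0]
    - [-0.03, 0, 0]
    - [0, 0, 0]
    - [0, 0, 0]
  rotation:
    - [0, 0, 0]
    - [0, 0, 0]
    - [0, 0, 0]
    - [0, 0, 0]
    - [0, 0, 0]
    - [0, 0, 0]
    - [0, 0, 0]
    - [0, 0, 0]
    - [0, 0, 0]
    - [0, 0, 0]
    - [0, 0, 0]
    - [0, 0, 0]
    - [0, 0, 0]
  jaw: [0.2, 0.3, 0.35, 0.35, 0.35, 0.35, 0.35, 0.35, 0.35, 0.35, 0.35, 0.35, 0.35]

```text
time_s: 61.25
tool_pos: [0.4917, 0.1255, 0.3096]
tool_rot: [179.6, 86.9, 159.6]
force: [0.9, -0.7, -0.3]
grip_width: 0.0308
grasp_force: 0.0
```

```bash
python3 chk.py; python3 - <<'E'
from h import *
T=env.read_camera("top")["image"];S=env.read_camera("side")["image"]
print(cv2.imwrite("pics/fullT.png",T))
montage([cell(T,290,110,5,400,300),cell(S,335,160,5,400,300),cell(S,270,270,2.5,400,300),cell(S,355,180,3.4,400,300)],'pics/g10.png')
E
```

```text
top FL 309 134 118 305 312 131 148
top FR 330 136 98 326 333 135 150
top NL 307 147 69 305 312 141 160
top NR 328 150 105 325 332 144 164
side FL 382 184 134 375 384 183 198
side FR 383 195 140 376 384 189 209
side NL 370 184 105 367 377 183 198
side NR 370 195 152 366 377 189 209
True
```

View pics/g10.png

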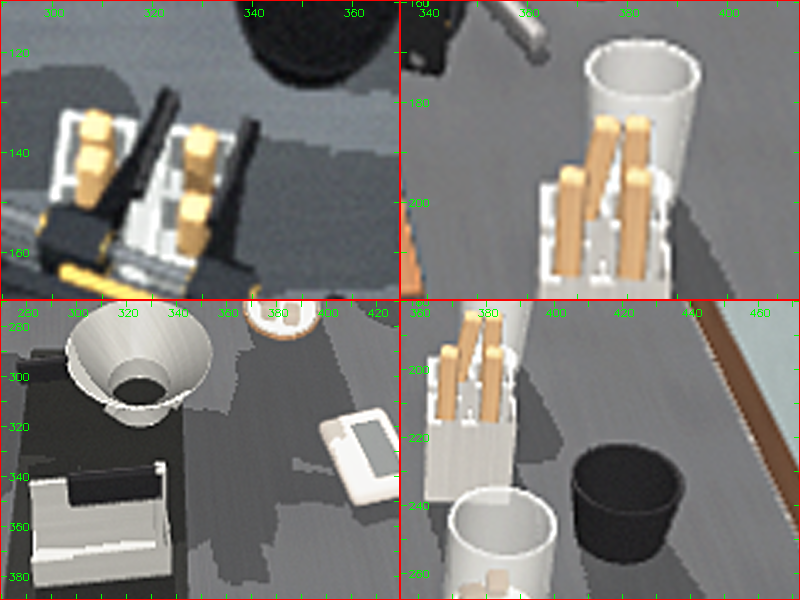

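```bash
python3 -c "
from cell import env
print(env.sign_off())"
```

```text
the job is handed in; nothing more can be done
None
```

The job is handed in at about 61 s of the 210 s allowed, but the sign-off returned no verdict. The last pictures show four lumps in the jar, the emptied scoop and the funnel upright on the mat, and all four sticks standing in the holder, one leaning slightly. The tumbler, bowl and timer look undisturbed.

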